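# Sort calibrated filter cassettes, stow the tray and shut the dry cabinet

## Task

The filter cassettes on the brown sheet are back from calibration: put each one with a green tag flat in a nest of its own on the dry cabinet's pulled-out tray, and each one with a red tag flat in a nest of its own on the orange returns tray. When the green ones are loaded, slide the cabinet's tray fully home and push the glass door shut until its catch holds it. Do not disturb the glass jar, the beaker or the round tin.

Things in the scene. Friction and masses are not known exactly. Their poses are not given: they have to be found in the camera images.
- green1: Optical filter cassette, light grey box 46 (its x) x 70 (its y) x 40 mm high with a round filter window and a green (passed) tag (38 x 24 mm) on its top; about 0.18 kg. Origin: centre of its underside; z up. It may lie either way round in a nest. Not every cassette is there at every start.
- green2: Optical filter cassette, light grey box 46 (its x) x 70 (its y) x 40 mm high with a round filter window and a green (passed) tag (38 x 24 mm) on its top; about 0.18 kg. Origin: centre of its underside; z up. It may lie either way round in a nest. Not every cassette is there at every start.
- green3: Optical filter cassette, light grey box 46 (its x) x 70 (its y) x 40 mm high with a round filter window and a green (passed) tag (38 x 24 mm) on its top; about 0.18 kg. Origin: centre of its underside; z up. It may lie either way round in a nest. Not every cassette is there at every start.
- red1: Optical filter cassette, light grey box 46 (its x) x 70 (its y) x 40 mm high with a round filter window and a red (failed) tag (38 x 24 mm) on its top; about 0.18 kg. Origin: centre of its underside; z up. It may lie either way round in a nest. Not every cassette is there at every start.
- red2: Optical filter cassette, light grey box 46 (its x) x 70 (its y) x 40 mm high with a round filter window and a red (failed) tag (38 x 24 mm) on its top; about 0.18 kg. Origin: centre of its underside; z up. It may lie either way round in a nest. Not every cassette is there at every start.
- red3: Optical filter cassette, light grey box 46 (its x) x 70 (its y) x 40 mm high with a round filter window and a red (failed) tag (38 x 24 mm) on its top; about 0.18 kg. Origin: centre of its underside; z up. It may lie either way round in a nest. Not every cassette is there at every start.
- cabinet: Dry cabinet for optics, dark grey, 240 deep x 300 wide x 207 mm high, fixed on the bench. Origin: centre of its underside; its x points from the open front to the back, y to the left seen from the robot, z up. Front face at its x = -120 mm; walls and roof 10 mm thick; the front is open from 50 to 197 mm high.
- tray (a joint): Travel of the cabinet's pull-out aluminium tray in m: 0 = fully home, grows as it is pulled out towards the robot, along the cabinet's -x, up to 0.15 (it starts at 0.125 or more). It stays where it is left; about 3 N moves it.
- tray_tab (a point): Middle of the top edge, on the outer face, of the upright finger tab in the middle of the tray's front: 50 mm wide, 8 mm thick, from 141 up to 183 mm above the bench. With the tray home this face stands 5 mm proud of the cabinet's front face, below the roof. The tray is 256 mm wide, its floor 145 mm above the bench, the front lip behind the tab 12 mm higher than the floor.
- dry_nest1 (a point): Centre of the floor of one of the three nests on the cabinet's tray, 145 mm above the bench; the centre is 75 mm behind the tab's outer face: a shallow pocket 80 mm (its y) x 56 mm (its x), walls 10 mm high, 4 to 5 mm thick; x, y, z axes as those of the cabinet. Any empty nest of this tray will do; one cassette each. Nests are 84 mm apart; 1 is the left one, 3 the right one.
- dry_nest2 (a point): Centre of the floor of one of the three nests on the cabinet's tray, 145 mm above the bench; the centre is 75 mm behind the tab's outer face: a shallow pocket 80 mm (its y) x 56 mm (its x), walls 10 mm high, 4 to 5 mm thick; x, y, z axes as those of the cabinet. Any empty nest of this tray will do; one cassette each.
- dry_nest3 (a point): Centre of the floor of one of the three nests on the cabinet's tray, 145 mm above the bench; the centre is 75 mm behind the tab's outer face: a shallow pocket 80 mm (its y) x 56 mm (its x), walls 10 mm high, 4 to 5 mm thick; x, y, z axes as those of the cabinet. Any empty nest of this tray will do; one cassette each.
- door (a joint): Angle of the framed glass door, rad: 0 = shut; grows as it swings open towards the robot on its upright hinge at the cabinet's left front edge (starts at 1.65 or more). It stays where it is left. A roller catch resists over the last 0.05 rad (some 7 N at door_push), snaps over at 0.02, then pulls the door to 0 and holds it; not pushed past that, it stays ajar at about 0.025 or more.
- door_hinge (a point): Point on the door's hinge axis at the height of the door's top edge, 207 mm above the bench, in the plane of the door's outer face; it turns with the door: its y points from the free edge to the hinge, its x from the outer to the inner face.
- door_push (a point): Point on the top edge of the door's outer face, 200 mm from the hinge axis towards the free edge. The door is 296 mm wide, 16 mm thick, 187 mm high (from 20 to 207 mm above the bench). An upright bar handle stands 27 mm off the outer face, 278 mm from the hinge, 70 to 150 mm above the bench.
- returns: Orange returns tray, 76 mm (its x) x 264 mm (its y), fixed on the bench, with three nests in a row along its y, 84 mm apart, floor 8 mm above the bench. Origin: centre of its underside.
- ret_nest1 (a point): Centre of the floor of one of the three nests of the orange returns tray, 8 mm above the bench: a shallow pocket 80 mm (its y) x 56 mm (its x), walls 10 mm high, 4 to 5 mm thick; x, y, z axes as those of the returns tray. Any empty nest of this tray will do; one cassette each.
- ret_nest2 (a point): Centre of the floor of one of the three nests of the orange returns tray, 8 mm above the bench: a shallow pocket 80 mm (its y) x 56 mm (its x), walls 10 mm high, 4 to 5 mm thick; x, y, z axes as those of the returns tray. Any empty nest of this tray will do; one cassette each.
- ret_nest3 (a point): Centre of the floor of one of the three nests of the orange returns tray, 8 mm above the bench: a shallow pocket 80 mm (its y) x 56 mm (its x), walls 10 mm high, 4 to 5 mm thick; x, y, z axes as those of the returns tray. Any empty nest of this tray will do; one cassette each.
- jar: Bystander: capped glass specimen jar, 60 mm diameter, 75 mm high. Origin: centre of its underside.
- beaker: Bystander: open glass beaker, 64 mm diameter, 75 mm high. Origin: centre of its underside.
- tin: Bystander: flat round aluminium tin, 76 mm diameter, 26 mm high. Origin: centre of its underside.

How it is judged:
On the way, in this order (a step that is already met when the one before it is completed fails the run):
1. every green-tagged cassette lies flat in a nest of the cabinet's tray ((distance between green1 and dry_nest1 below 0.012 m or distance between green1 and dry_nest2 below 0.012 m or distance between green1 and dry_nest3 below 0.012 m) and angle between each of green1, green2, green3's own z axis and vertical below 0.12 rad and (distance between green2 and dry_nest1 below 0.012 m or distance between green2 and dry_nest2 below 0.012 m or distance between green2 and dry_nest3 below 0.012 m) and (distance between green3 and dry_nest1 below 0.012 m or distance between green3 and dry_nest2 below 0.012 m or distance between green3 and dry_nest3 below 0.012 m)), for 0.2 s.
2. the loaded tray is fully home (all of step 1 and value of joint tray below 0.008 m), for 0.2 s.
3. the door is shut on its catch (value of joint door below 0.012 rad and value of joint tray below 0.008 m), for 0.3 s.
At the end, for the whole second after the job is handed in: Every green-tagged cassette lies flat (tilt under 0.12 rad) in a nest of the cabinet's tray and every red-tagged one in a nest of the orange returns tray, its underside centre within 12 mm of the nest's floor centre; the tray is home (under 8 mm out) and the door shut on its catch (under 0.012 rad) (all of step 1 and all of step 3 and (distance between red1 and ret_nest1 below 0.012 m or distance between red1 and ret_nest2 below 0.012 m or distance between red1 and ret_nest3 below 0.012 m) and angle between each of red1, red2, red3's own z axis and vertical below 0.12 rad and (distance between red2 and ret_nest1 below 0.012 m or distance between red2 and ret_nest2 below 0.012 m or distance between red2 and ret_nest3 below 0.012 m) and (distance between red3 and ret_nest1 below 0.012 m or distance between red3 and ret_nest2 below 0.012 m or distance between red3 and ret_nest3 below 0.012 m)); the robot touches nothing.
It fails at once if the jar is knocked over or moved more than 30 mm (distance of jar from where it was at the start of the episode above 0.03 m or angle between jar's own z axis and vertical above 0.5 rad).
It fails at once if the beaker is knocked over or moved more than 30 mm (distance of beaker from where it was at the start of the episode above 0.03 m or angle between beaker's own z axis and vertical above 0.5 rad).
It fails at once if the tin is knocked over or moved more than 30 mm (distance of tin from where it was at the start of the episode above 0.03 m or angle between tin's own z axis and vertical above 0.5 rad).
Of green1, green2, green3, red1, red2, red3 only 4 to 6 are there at a start; the rules pass over those that are not, and their reading is None.
At some moment in a run one of red1, red2, red3 may be knocked a few centimetres aside while the robot is not near it.
It also fails if it takes over 210 s, if anything falls off the work surface, if the arm or the gripper's body presses on something with over 40 N, if the wrist force passes 120 N, or if a joint passes its speed limit or range.

## Robot

A 6-joint arm with a two-finger parallel gripper is mounted at the origin on the work surface. World frame = base frame: x ahead of the robot, y to its left, z up, the work surface at z = 0. Lengths are in m, angles in rad, forces in N, time in s.
With the tool pointing down it reaches from about 0.35 to 0.875 m from the base axis. Payload 4.2 kg.
Tool frame: the origin (TCP) lies at the very end of the fingers, on their centre line; the grasp point (between the pads) lies robot.hold_point_z behind it (robot.hold_point_z is the distance from the TCP to the grasp point, in m); z points along the fingers, y is the line along which they close (so a half turn about z gives the same grasp; the last joint's range is limited). The gripper opens to 85 mm and grips with 20 to 120 N. Pads are 22 mm wide; open, the fingers measure 114 mm over their backs; the gripper's body (76 mm by 85 mm) begins 54 mm behind the grasp point. The pads swing forward as they close: fully open they stand 13 mm farther back than shut.
Start: joints at [-0.983, 0.385, 0.008, 0, -1.194, -0.259], TCP at [0.202, -0.591, 0.231] pointing down, gripper open.
Joint ranges: [-3.14, 3.14], [-1.21, 2.06], [-1.07, 1.41], [-3.16, 2.05], [-2.99, -0.16], [-3.1, 3.1]. Speed limits (rad/s): [2.79, 2.79, 3.14, 3.14, 3.14, 3.14].

## Interface

Orientations are given as a 3x3 rotation matrix whose columns are the frame's x, y, z axes.
In Python, from rig import robot gives the robot as it stands. The module is installed in compiled form; this text tells all that it offers.
- The arm moves only by the shell command python3 -m handwheel 'ROWS'. ROWS is JSON, a list of rows, each an object with "gripper": the finger opening in m, from 0 to 0.0854; "offset": the shift along the tool's x, y, z in m, a list of three; "angular": the turn, a rotation vector about the tool's x, y, z in degrees, a list of three. In form: [{"gripper": gripper, "offset": [x, y, z], "angular": [ax, ay, az]}, ...]. A call has 1 to 12 rows; each row is the pose to reach, as a shift and turn from the pose commanded when the call began, along the tool's axes at that moment; what a row does not reach only later rows make up. A row lasts 1/12 s, in which the tool goes at most 41.7 mm and 7.16 degrees, less where a joint would pass 70% of its speed; a pose out of reach is approached as far as the arm can. A call with a gripper value outside its range is refused whole. The fingers move at their own pace and stop on an object; the grip force is fixed at half the most. Time passes only in rows, so rows that repeat a pose let the fingers close. It gives the time, the measured TCP pose, the force, the opening and the grip force at its end, in the units of the state.
- robot.state(): the state, without advancing time (a new reading comes with each control period).
- robot.snapshot(name): name is "side" or "top" or "wrist"; returns a dict with "image" (420x560x3 uint8, blue, green, red), "camera_matrix" (3x3 intrinsics, pixels), "k1" (the pictures are not rectified: a ray, as slopes to the right and down, at radius r is drawn at 1 + k1 r^2 times it, then the intrinsics apply), "world_to_cam" (4x4, takes a point from world to camera coordinates). Camera axes: x right, y down, z forward; pixel columns grow to the right and rows downward; lengths in m; the calibration is good to about 2 mm. A picture is of the moment at which its call begins. There is no depth.
- robot.sign_off(): hands the job in; it is judged then, once.
The state is a dict: "time": time; "qpos": joint angles; "joint_vel": joint speeds; "tau": joint torques, N m; "position": TCP position; "orientation": TCP orientation; "contact_force": force on the tool from outside, world axes, zero at the start; "torque": the same for the moment, N m; "finger_gap": opening from 0.0 (shut) to 1.0 (fully open); "finger_force": force on a finger pad.
Only numpy, scipy, OpenCV 4.12 (cv2) and the standard library are available. Lean on these libraries where they do the work, as an engineer would, in place of code of your own. Each camera call takes 0.05 s, during which the arm holds its last target. There are 200 camera calls.

## Working session

There is one attempt and no reset: what is moved stays moved. The work goes in short steps, Python scripts to look and compute and a shell command to move; the robot and the scene stay as the last step left them, time stands still between calls to the robot, and variables do not carry over. Pictures are saved under pics/ and viewed, at most 14 in all, crops included, and the job is handed in when it is done.

```bash
mkdir -p pics; cat > h.py <<'E'
import numpy as np, cv2
from rig import robot
def snap(n,f):
    s=robot.snapshot(n); cv2.imwrite('pics/'+f+'.png',s['image']); np.savez(''+f+'.npz',**s); return s
def load(f): return dict(np.load(''+f+'.npz'))
def und(s,uv):
    K=s['camera_matrix'];k=float(s['k1'])
    return cv2.undistortPoints(np.array(uv,float).reshape(-1,1,2),K,np.array([k,0,0,0,0.]),None,None,None).reshape(-1,2)
def pt(s,uv,z):
    "pixels -> world at height z"
    T=s['world_to_cam'];R=T[:3,:3];c=-R.T@T[:3,3]
    d=np.c_[und(s,uv),np.ones(len(np.atleast_2d(uv)))]@R
    return c+d*((z-c[2])/d[:,2])[:,None]
def px(s,P):
    T=s['world_to_cam'];p=np.atleast_2d(P)@T[:3,:3].T+T[:3,3]
    q=p[:,:2]/p[:,2:];q=q*(1+float(s['k1'])*(q**2).sum(1,keepdims=True))
    K=s['camera_matrix'];return q@K[:2,:2].T+K[:2,2]
E
python3 - <<'E'
from h import *
for n in('top','side'):
    s=snap(n,n+'0');T=s['world_to_cam'];print(n,-T[:3,:3].T@T[:3,3],T[:3,:3].round(2).tolist(),s['camera_matrix'][0,0],s['k1'])
st=robot.state();print(st['position'],st['orientation'],robot.hold_point_z,st['finger_gap'],st['time'])
E
```

```text
top [ 0.5094882  -0.04697143  1.22514657] [[-0.02, -1.0, -0.0], [-1.0, 0.02, -0.06], [0.06, 0.0, -1.0]] 445.80534047317 -0.053069770628528905
side [0.04673044 0.80021067 0.72690776] [[-0.86, -0.52, -0.02], [-0.25, 0.44, -0.86], [0.45, -0.73, -0.51]] 422.7057282453318 -0.03907745943426081
[ 0.20166281 -0.5910126   0.23030315] [[-9.46471839e-01 -3.22785553e-01 -7.38152123e-04]
 [-3.22786385e-01  9.46469968e-01  1.88408490e-03]
 [ 9.04834272e-05  2.02149876e-03 -9.99997953e-01]] 0.0187 0.9987116029641989 0.1
```

View pics/top0.png

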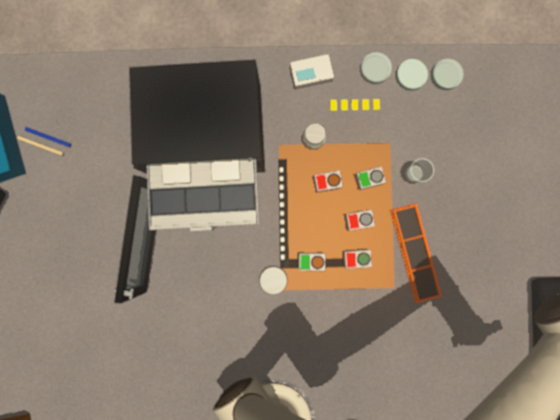

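View pics/side0.png

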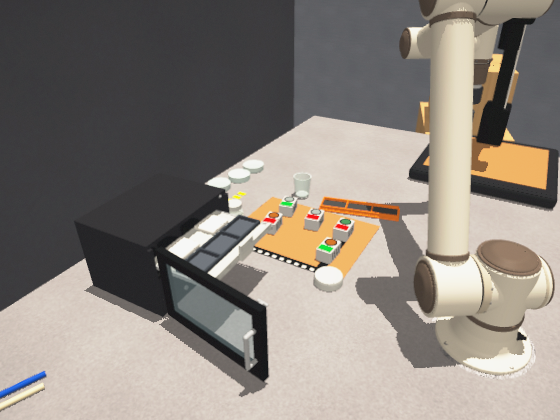

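Top view: greens at (371,178) and (312,262); reds at (328,181), (360,220) and (358,259). The tin is at (273,280), the jar at (315,136) and the beaker at (420,171). The returns tray is at about (416,253), the tray nests along (203,200), and the door stands open on the left. Next I'll zoom in and look at masks.

```bash
python3 - <<'E'
from h import *
im=load('top0')['image']
a=cv2.resize(im[100:310,260:445],None,fx=3.2,fy=2.85,interpolation=cv2.INTER_CUBIC)
hsv=cv2.cvtColor(im,cv2.COLOR_BGR2HSV)
cv2.imwrite('pics/z1.png',a)
b=cv2.resize(im[150:310,110:265],None,fx=3.7,fy=3.7,interpolation=cv2.INTER_CUBIC)
cv2.imwrite('pics/z2.png',b)
for p in [(300,220),(371,178),(363,178),(376,177),(320,180),(334,181),(318,262),(364,258),(383,178),(320,172),(371,196),(345,270),(410,250),(417,280)]: print(p,hsv[p[1],p[0]])
E
```

```text
(300, 220) [ 15 158 214]
(371, 178) [ 18  57 111]
(363, 178) [ 55 184 180]
(376, 177) [ 26  36 154]
(320, 180) [  3 222 241]
(334, 181) [ 14 192 175]
(318, 262) [ 14 184 184]
(364, 258) [ 50  93 146]
(383, 178) [ 17  49 186]
(320, 172) [ 15 151 206]
(371, 196) [ 15 161 209]
(345, 270) [ 14 161 214]
(410, 250) [14 70 95]
(417, 280) [12 85 60]
```

View pics/z1.png

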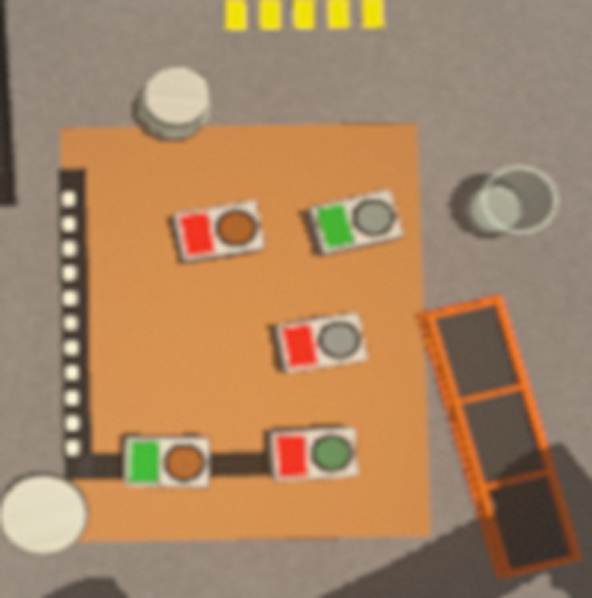

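View pics/z2.png

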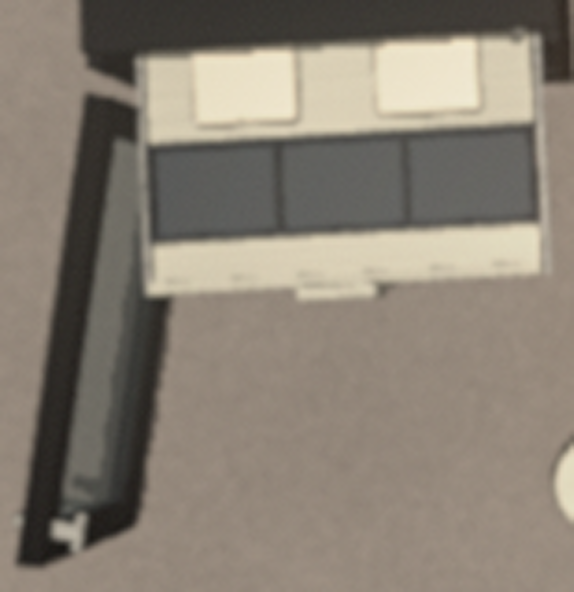

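The zoom shows clear light tops with tags, and dark nest pockets with corners at about (150,147), (533,126), (540,218) and (157,240). The tab runs along (298–378, 298). The returns corners are at (420,313), (500,296), (580,558) and (500,578). Next I'll convert these to metres.

```bash
cat >> h.py <<'E'
def cass(s):
    hsv=cv2.cvtColor(s['image'],cv2.COLOR_BGR2HSV).astype(int);H,S,V=hsv.transpose(2,0,1)
    red=((H<7)|(H>172))&(S>190)&(V>120); gr=(H>40)&(H<75)&(S>150)&(V>90)
    big=cv2.resize(s['image'],None,fx=4,fy=4,interpolation=cv2.INTER_CUBIC)
    h=cv2.cvtColor(big,cv2.COLOR_BGR2HSV).astype(int);h,S2,V2=h.transpose(2,0,1)
    white=((S2<75)&(V2>165))|(((h<7)|(h>172))&(S2>175)&(V2>120))|((h>40)&(h<75)&(S2>130)&(V2>90))
    out=[]
    for nm,m in(('red',red),('green',gr)):
        n,l,st,c=cv2.connectedComponentsWithStats(m.astype(np.uint8))
        for i in range(1,n):
            if st[i,4]<40: continue
            n2,l2,st2,c2=cv2.connectedComponentsWithStats(white.astype(np.uint8))
            q=l2[int(c[i,1]*4+2),int(c[i,0]*4+2)]
            if q==0: continue
            pts=np.argwhere(l2==q)[:,::-1]
            p=(pts+.5)/4-.5
            w=pt(s,p,.04)[:,:2].astype(np.float32)
            r=cv2.minAreaRect(w*1000); b=cv2.boxPoints(r)
            e=b[1]-b[0] if np.linalg.norm(b[1]-b[0])>np.linalg.norm(b[2]-b[1]) else b[2]-b[1]
            a=np.degrees(np.arctan2(e[1],e[0]))%180
            out.append((nm,np.round(c[i]),np.round(r[0],1),np.round(sorted(r[1]),1),round(a,1)))
    return out
E
python3 - <<'E'
from h import *
s=load('top0')
for o in cass(s): print(*o)
d=lambda w:[round(float(np.linalg.norm(w[i]-w[(i+1)%len(w)])),4) for i in range(len(w))]
n=np.array([(150,147),(533,126),(540,218),(157,240)])/3.7+[110,150]-.4
w=pt(s,n,.155);print('nests',w.round(4).tolist(),d(w),w.mean(0)); 
u=w[0]-w[1]+w[3]-w[2];print(np.degrees(np.arctan2(u[1],u[0])))
t=pt(s,np.array([(298,298),(378,294)])/3.7+[110,150]-.4,.183);print('tab',t,d(t))
c=pt(s,np.array([(85,97),(20,560),(42,565)])/3.7+[110,150]-.4,.207);print('door',c)
r=np.array([(420,313),(500,296),(580,558),(500,578)])/[3.2,2.85]+[260,100]-.4
w=pt(s,r,.018);print('ret',w.round(4).tolist(),d(w),w.mean(0));u=w[0]-w[3]+w[1]-w[2];print(np.degrees(np.arctan2(u[1],u[0])))
for nm,p,z in(('tin',(273,280),.026),('jar',(315,133),.075),('beaker',(422,170),.075)): print(nm,pt(s,[p],z))
E
```

```text
red [321. 182.] [ 640.4 -140.5] [20.1 33.8] 10.0
red [353. 221.] [ 533.9 -223.3] [19.6 33.2] 8.8
red [351. 260.] [ 431.6 -214.1] [19.4 33.4] 1.7
green [364. 179.] [ 645.8 -255.3] [21.5 35.1] 14.6
green [305. 262.] [428.7 -92.1] [20.5 33.6] 178.9
nests [[0.6163, 0.2833, 0.155], [0.6255, 0.0318, 0.155], [0.5653, 0.0281, 0.155], [0.5553, 0.2787, 0.155]] [0.2517, 0.0603, 0.2508, 0.0612] [0.59059674 0.15548103 0.155     ]
92.18612350357674
tab [[0.51581782 0.18015355 0.183     ]
 [0.51752136 0.12929613 0.183     ]] [0.0509, 0.0509]
door [[0.6433213  0.30846601 0.207     ]
 [0.35652713 0.34941126 0.207     ]
 [0.35334412 0.33560242 0.207     ]]
ret [[0.5636, -0.3297, 0.018], [0.5786, -0.3987, 0.018], [0.3287, -0.4592, 0.018], [0.3115, -0.3905, 0.018]] [0.0706, 0.2572, 0.0708, 0.2593] [ 0.44559134 -0.39452212  0.018     ]
13.591793870810882
tin [[ 0.37989202 -0.00687839  0.026     ]]
jar [[ 0.76425503 -0.12417953  0.075     ]]
beaker [[ 0.66243652 -0.40128435  0.075     ]]
```

```bash
sed -i 's/^    out=\[\]/    white=cv2.morphologyEx(white.astype(np.uint8),cv2.MORPH_CLOSE,np.ones((9,9)))>0\n    out=[]/' h.py
python3 - <<'E'
from h import *
s=load('top0')
for o in cass(s): print(*o)
E
```

```text
red [321. 182.] [ 642.2 -158.7] [45.6 68.5] 99.0
red [353. 221.] [ 537.  -241.5] [45.1 68.5] 98.5
red [351. 260.] [ 433.4 -232.6] [44.9 68.9] 92.8
green [364. 179.] [ 649.2 -274. ] [45.3 67.9] 103.2
green [305. 262.] [ 428.6 -111.3] [45.4 68.7] 88.0
```

```bash
cat >> h.py <<'E'
from scipy.spatial.transform import Rotation as Ro
NEST=dict(d1=(.5878,.2404,.145),d2=(.591,.1565,.145),d3=(.5942,.0725,.145))
def go(x,y,z,psi,st=None):
    "shift/turn from present pose to TCP x,y,z (m), tool y at world angle psi (deg), pointing down"
    st=st or robot.state();R=np.array(st['orientation']);p=np.array(st['position'])
    a=np.radians(psi);ty=np.array([np.cos(a),np.sin(a),0]);tz=np.array([0,0,-1.])
    Rt=np.c_[np.cross(ty,tz),ty,tz]
    print('offset',(R.T@(np.array([x,y,z])-p)).round(4).tolist(),'angular',np.degrees(Ro.from_matrix(R.T@Rt).as_rotvec()).round(2).tolist())
    return dict(position=[x,y,z],orientation=Rt)
E
python3 -c "
from h import *
q=go(.4286,-.1113,.15,178);go(.4286,-.1113,.012,178,q)"
```

```text
offset [-0.3696, 0.3806, 0.081] angular [0.1, 0.07, -69.17]
offset [0.0, 0.0, 0.138] angular [0.0, 0.0, 0.0]
```

```bash
python3 -m handwheel '[{"gripper":0.085,"offset":[-0.185,0.19,0.04],"angular":[0,0,-35]},{"gripper":0.085,"offset":[-0.185,0.19,0.04],"angular":[0,0,-35]},{"gripper":0.085,"offset":[-0.185,0.19,0.04],"angular":[0,0,-35]},{"gripper":0.085,"offset":[-0.185,0.19,0.04],"angular":[0,0,-35]},{"gripper":0.085,"offset":[-0.185,0.19,0.04],"angular":[0,0,-35]},{"gripper":0.085,"offset":[-0.185,0.19,0.04],"angular":[0,0,-35]},{"gripper":0.085,"offset":[-0.185,0.19,0.04],"angular":[0,0,-35]}]'
python3 -c "
from h import *
go(.4286,-.1113,.15,178)"
```

```text
time: 0.68
position: [0.3157, -0.3482, 0.1904]
orientation: [[-0.588, -0.809, -0.001], [-0.809, 0.588, 0.002], [-0.001, 0.002, -1.0]]
contact_force: [-1.0, -0.3, 0.2]
finger_gap: 0.993
finger_force: 0.0
offset [-0.258, 0.0479, 0.0407] angular [0.1, 0.08, -34.01]
```

```bash
python3 -m handwheel '[{"gripper":0.085,"offset":[-0.258,0.048,0.041],"angular":[0.1,0.1,-34]},{"gripper":0.085,"offset":[-0.258,0.048,0.041],"angular":[0.1,0.1,-34]},{"gripper":0.085,"offset":[-0.258,0.048,0.041],"angular":[0.1,0.1,-34]},{"gripper":0.085,"offset":[-0.258,0.048,0.041],"angular":[0.1,0.1,-34]},{"gripper":0.085,"offset":[-0.258,0.048,0.041],"angular":[0.1,0.1,-34]},{"gripper":0.085,"offset":[-0.258,0.048,0.041],"angular":[0.1,0.1,-34]},{"gripper":0.085,"offset":[-0.258,0.048,0.041],"angular":[0.1,0.1,-34]},{"gripper":0.085,"offset":[-0.258,0.048,0.041],"angular":[0.1,0.1,-34]},{"gripper":0.085,"offset":[-0.258,0.048,0.041],"angular":[0.1,0.1,-34]}]'
python3 -c "
from h import *
go(.4286,-.1113,.012,178); snap('wrist','w0')"
```

```text
time: 1.43
position: [0.4289, -0.1145, 0.1499]
orientation: [[-0.035, -0.999, -0.0], [-0.999, 0.035, -0.002], [0.002, 0.0, -1.0]]
contact_force: [0.1, -0.5, -0.6]
finger_gap: 0.993
finger_force: 0.0
offset [-0.0035, 0.0004, 0.1379] angular [0.01, -0.13, -0.03]
```

View pics/w0.png

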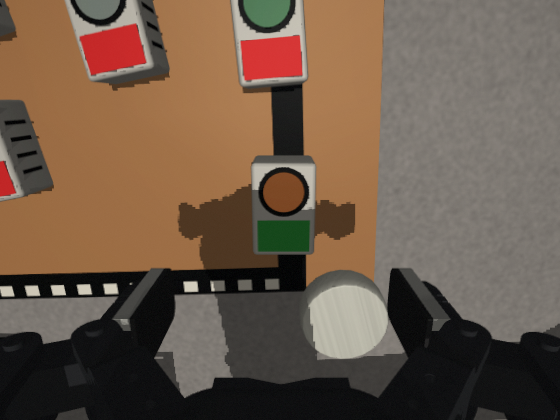

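The wrist view shows green2's top with corners at (252,157), (314,157), (314,253) and (253,253), and the tin at (345,313). I'll check this against the top camera.

```bash
python3 -c "
from h import *
s=load('w0');w=pt(s,[(252,157),(314,157),(314,253),(253,253)],.04);print(w,w.mean(0));print(pt(s,[(345,313)],.026))"
```

```text
[[ 0.44729635 -0.14882984  0.04      ]
 [ 0.40460842 -0.14735402  0.04      ]
 [ 0.40526695 -0.07583724  0.04      ]
 [ 0.45059716 -0.07741196  0.04      ]] [ 0.42694222 -0.11235826  0.04      ]
[[ 0.37886291 -0.01500447  0.026     ]]
```

```bash
python3 -m handwheel '[{"gripper":0.085,"offset":[-0.003,0,0.04],"angular":[0,0,0]},{"gripper":0.085,"offset":[-0.003,0,0.08],"angular":[0,0,0]},{"gripper":0.085,"offset":[-0.003,0,0.11],"angular":[0,0,0]},{"gripper":0.085,"offset":[-0.003,0,0.138],"angular":[0,0,0]},{"gripper":0.085,"offset":[-0.003,0,0.138],"angular":[0,0,0]},{"gripper":0.03,"offset":[-0.003,0,0.138],"angular":[0,0,0]},{"gripper":0.03,"offset":[-0.003,0,0.138],"angular":[0,0,0]},{"gripper":0.03,"offset":[-0.003,0,0.138],"angular":[0,0,0]},{"gripper":0.03,"offset":[-0.003,0,0.138],"angular":[0,0,0]},{"gripper":0.03,"offset":[-0.003,0,0.138],"angular":[0,0,0]},{"gripper":0.03,"offset":[-0.003,0,0.138],"angular":[0,0,0]}]'
```

```text
time: 2.4
position: [0.4307, -0.1127, 0.0144]
orientation: [[-0.037, -0.999, 0.005], [-0.999, 0.037, -0.002], [0.002, -0.005, -1.0]]
contact_force: [-1.4, -1.6, 6.3]
finger_gap: 0.528
finger_force: 62.4
```

```bash
python3 -c "
from h import *
q=go(.5942,.0715,.25,182.2);go(.5942,.0715,.161,182.2,q)"
```

```text
offset [-0.1897, -0.1578, -0.2351] angular [-0.3, -0.13, -4.34]
offset [0.0, 0.0, 0.089] angular [0.0, 0.0, 0.0]
```

```bash
python3 -m handwheel '[{"gripper":0.03,"offset":[0,0,-0.04],"angular":[0,0,0]},{"gripper":0.03,"offset":[0,0,-0.08],"angular":[0,0,0]},{"gripper":0.03,"offset":[0,0,-0.12],"angular":[0,0,0]},{"gripper":0.03,"offset":[-0.02,-0.02,-0.16],"angular":[-0.3,-0.1,-4.3]},{"gripper":0.03,"offset":[-0.19,-0.158,-0.235],"angular":[-0.3,-0.1,-4.3]},{"gripper":0.03,"offset":[-0.19,-0.158,-0.235],"angular":[-0.3,-0.1,-4.3]},{"gripper":0.03,"offset":[-0.19,-0.158,-0.235],"angular":[-0.3,-0.1,-4.3]},{"gripper":0.03,"offset":[-0.19,-0.158,-0.235],"angular":[-0.3,-0.1,-4.3]},{"gripper":0.03,"offset":[-0.19,-0.158,-0.235],"angular":[-0.3,-0.1,-4.3]},{"gripper":0.03,"offset":[-0.19,-0.158,-0.235],"angular":[-0.3,-0.1,-4.3]},{"gripper":0.03,"offset":[-0.19,-0.158,-0.235],"angular":[-0.3,-0.1,-4.3]},{"gripper":0.03,"offset":[-0.19,-0.158,-0.235],"angular":[-0.3,-0.1,-4.3]}]'
python3 -c "
from h import *
go(.5942,.0715,.161,182.2);snap('wrist','w1')"
```

```text
time: 3.4
position: [0.5943, 0.0731, 0.2477]
orientation: [[0.039, -0.999, -0.003], [-0.999, -0.039, 0.001], [-0.001, 0.003, -1.0]]
contact_force: [-0.2, 0.4, -2.2]
finger_gap: 0.528
finger_force: 62.7
offset [0.0016, -0.0001, 0.0867] angular [0.18, 0.05, 0.03]
```

View pics/w1.png

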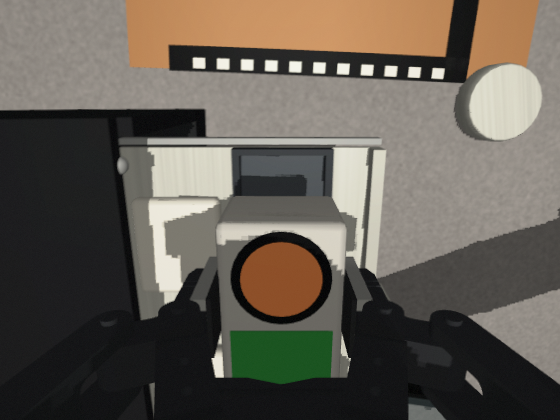

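The cassette is held straight above nest 3. The nest's outer-wall corners show at (233,150) and (332,149), and the inner ones at (241,156) and (326,156). I'll check these against the estimate.

```bash
python3 -c "
from h import *
s=load('w1');w=pt(s,[(233,150),(332,149),(241,156),(326,156)],.155);print(w);
y=np.array([-.0383,.9993]);x=np.array([.9993,.0383]);n=np.array([.5942,.0725])
print((w[:,:2]-n)@np.c_[x,y])
print((pt(s,[(218,222),(343,222)],.2477-.0144+.04)))"
```

```text
[[0.62583646 0.03383642 0.155     ]
 [0.56273262 0.03071491 0.155     ]
 [0.62069554 0.03748009 0.155     ]
 [0.5662342  0.03533808 0.155     ]]
[[ 0.0301335  -0.03984819]
 [-0.03304573 -0.04055064]
 [ 0.02513573 -0.03601018]
 [-0.02936953 -0.03606482]]
[[0.61640315 0.0418386  0.2733    ]
 [0.57457869 0.04022155 0.2733    ]]
```

Relative to the nest, the cassette is about 1 to 2 mm off in x and centred in y. Lowering it straight down.

```bash
python3 -m handwheel '[{"gripper":0.03,"offset":[0,0.001,0.03],"angular":[0.2,0,0]},{"gripper":0.03,"offset":[0,0.001,0.055],"angular":[0.2,0,0]},{"gripper":0.03,"offset":[0,0.001,0.07],"angular":[0.2,0,0]},{"gripper":0.03,"offset":[0,0.001,0.08],"angular":[0.2,0,0]},{"gripper":0.03,"offset":[0,0.001,0.086],"angular":[0.2,0,0]},{"gripper":0.03,"offset":[0,0.001,0.087],"angular":[0.2,0,0]},{"gripper":0.03,"offset":[0,0.001,0.087],"angular":[0.2,0,0]}]'
```

```text
time: 4.03
position: [0.593, 0.0714, 0.1609]
orientation: [[0.037, -0.999, 0.001], [-0.999, -0.037, 0.0], [0.0, -0.001, -1.0]]
contact_force: [0.2, -0.0, -1.3]
finger_gap: 0.524
finger_force: 62.6
```

```bash
python3 -m handwheel '[{"gripper":0.03,"offset":[0,0,0.0015],"angular":[0,0,0]},{"gripper":0.062,"offset":[0,0,0.001],"angular":[0,0,0]},{"gripper":0.062,"offset":[0,0,0.001],"angular":[0,0,0]},{"gripper":0.062,"offset":[0,0,0.001],"angular":[0,0,0]},{"gripper":0.062,"offset":[0,0,0],"angular":[0,0,0]},{"gripper":0.062,"offset":[0,0,-0.02],"angular":[0,0,0]},{"gripper":0.062,"offset":[0,0,-0.05],"angular":[0,0,0]},{"gripper":0.062,"offset":[0,0,-0.09],"angular":[0,0,0]},{"gripper":0.062,"offset":[0,0,-0.09],"angular":[0,0,0]}]'
python3 -c "
from h import *
s=snap('top','top1')
for o in cass(s): print(*o)
q=go(.6492,-.274,.25,193.2)
go(.6492,-.274,.013,193.2,q)"
```

```text
time: 4.78
position: [0.5971, 0.0722, 0.2593]
orientation: [[0.039, -0.999, 0.016], [-0.999, -0.039, 0.002], [-0.001, -0.016, -1.0]]
contact_force: [0.8, 0.6, 2.4]
finger_gap: 0.726
finger_force: 0.0
red [321. 181.] [ 642.4 -158.9] [45.2 68.2] 98.9
red [353. 221.] [ 537.  -241.7] [45.1 68. ] 98.5
red [351. 260.] [ 433.2 -232.9] [44.2 68.5] 92.7
green [364. 179.] [ 649.3 -274.4] [45.1 67.1] 103.2
offset [0.3482, -0.0405, 0.0054] angular [-0.61, 0.06, -11.02]
offset [0.0, 0.0, 0.237] angular [0.0, 0.0, 0.0]
```

```bash
python3 -m handwheel '[{"gripper":0.085,"offset":[0.348,-0.040,0.006],"angular":[-0.6,0,-11]},{"gripper":0.085,"offset":[0.348,-0.040,0.006],"angular":[-0.6,0,-11]},{"gripper":0.085,"offset":[0.348,-0.040,0.006],"angular":[-0.6,0,-11]},{"gripper":0.085,"offset":[0.348,-0.040,0.006],"angular":[-0.6,0,-11]},{"gripper":0.085,"offset":[0.348,-0.040,0.006],"angular":[-0.6,0,-11]},{"gripper":0.085,"offset":[0.348,-0.040,0.006],"angular":[-0.6,0,-11]},{"gripper":0.085,"offset":[0.348,-0.040,0.006],"angular":[-0.6,0,-11]},{"gripper":0.085,"offset":[0.348,-0.040,0.006],"angular":[-0.6,0,-11]},{"gripper":0.085,"offset":[0.348,-0.040,0.006],"angular":[-0.6,0,-11]},{"gripper":0.085,"offset":[0.348,-0.040,0.10],"angular":[-0.6,0,-11]},{"gripper":0.085,"offset":[0.348,-0.040,0.10],"angular":[-0.6,0,-11]},{"gripper":0.085,"offset":[0.348,-0.040,0.10],"angular":[-0.6,0,-11]}]'
python3 -c "
from h import *
go(.6492,-.274,.013,193.2)"
```

```text
time: 5.83
position: [0.6412, -0.2737, 0.1416]
orientation: [[0.224, -0.974, -0.024], [-0.974, -0.225, 0.004], [-0.009, 0.023, -1.0]]
contact_force: [-0.9, 0.4, -2.2]
finger_gap: 0.994
finger_force: 0.0
offset [0.0033, -0.0106, 0.1284] angular [1.29, 0.53, -0.23]
```

```bash
python3 -m handwheel '[{"gripper":0.085,"offset":[0,0,0],"angular":[0,0,0]},{"gripper":0.085,"offset":[0,0,0],"angular":[0,0,0]},{"gripper":0.085,"offset":[0,0,0],"angular":[0,0,0]}]'
python3 -c "
from h import *
go(.6492,-.274,.013,193.2)"
```

```text
time: 6.08
position: [0.6475, -0.2748, 0.1533]
orientation: [[0.229, -0.973, -0.006], [-0.973, -0.229, -0.004], [0.002, 0.007, -1.0]]
contact_force: [-0.1, 0.4, 1.0]
finger_gap: 0.995
finger_force: 0.0
offset [-0.0007, -0.0028, 0.1403] angular [0.41, -0.14, 0.02]
```

```bash
python3 -m handwheel '[{"gripper":0.085,"offset":[-0.001,-0.003,0.04],"angular":[0.4,-0.1,0]},{"gripper":0.085,"offset":[-0.001,-0.003,0.08],"angular":[0.4,-0.1,0]},{"gripper":0.085,"offset":[-0.001,-0.003,0.12],"angular":[0.4,-0.1,0]},{"gripper":0.085,"offset":[-0.001,-0.003,0.14],"angular":[0.4,-0.1,0]},{"gripper":0.085,"offset":[-0.001,-0.003,0.14],"angular":[0.4,-0.1,0]},{"gripper":0.03,"offset":[-0.001,-0.003,0.14],"angular":[0.4,-0.1,0]},{"gripper":0.03,"offset":[-0.001,-0.003,0.14],"angular":[0.4,-0.1,0]},{"gripper":0.03,"offset":[-0.001,-0.003,0.14],"angular":[0.4,-0.1,0]},{"gripper":0.03,"offset":[-0.001,-0.003,0.14],"angular":[0.4,-0.1,0]},{"gripper":0.03,"offset":[-0.001,-0.003,0.14],"angular":[0.4,-0.1,0]},{"gripper":0.03,"offset":[-0.001,-0.003,0.14],"angular":[0.4,-0.1,0]}]'
python3 -c "
from h import *
q=go(.649,-.274,.26,182.2)
go(.590,.156,.26,182.2,q)"
```

```text
time: 7.0
position: [0.6494, -0.2736, 0.0142]
orientation: [[0.228, -0.974, 0.002], [-0.974, -0.228, -0.0], [0.001, -0.002, -1.0]]
contact_force: [-0.2, 0.9, 6.9]
finger_gap: 0.526
finger_force: 64.4
offset [0.0005, 0.0, -0.2458] angular [-0.12, -0.04, 10.99]
offset [-0.4319, 0.0424, 0.0] angular [0.0, 0.0, 0.0]
```

```bash
python3 -m handwheel '[{"gripper":0.03,"offset":[0,0,-0.04],"angular":[0,0,0]},{"gripper":0.03,"offset":[0,0,-0.08],"angular":[0,0,0]},{"gripper":0.03,"offset":[0,0,-0.12],"angular":[0,0,0]},{"gripper":0.03,"offset":[-0.01,0,-0.16],"angular":[0,0,5]},{"gripper":0.03,"offset":[-0.1,-0.01,-0.246],"angular":[0,0,11]},{"gripper":0.03,"offset":[-0.1,-0.01,-0.246],"angular":[0,0,11]},{"gripper":0.03,"offset":[-0.15,-0.015,-0.246],"angular":[0,0,11]},{"gripper":0.03,"offset":[-0.15,-0.015,-0.246],"angular":[0,0,11]},{"gripper":0.03,"offset":[-0.232,-0.022,-0.246],"angular":[0,0,11]},{"gripper":0.03,"offset":[-0.232,-0.022,-0.246],"angular":[0,0,11]}]'
python3 -m handwheel '[{"gripper":0.03,"offset":[-0.2,0.02,0],"angular":[0,0,0]},{"gripper":0.03,"offset":[-0.2,0.02,0],"angular":[0,0,0]},{"gripper":0.03,"offset":[-0.2,0.02,0],"angular":[0,0,0]},{"gripper":0.03,"offset":[-0.2,0.02,0],"angular":[0,0,0]},{"gripper":0.03,"offset":[-0.2,0.02,0],"angular":[0,0,0]},{"gripper":0.03,"offset":[-0.2,0.02,0],"angular":[0,0,0]},{"gripper":0.03,"offset":[-0.2,0.02,0],"angular":[0,0,0]},{"gripper":0.03,"offset":[-0.2,0.02,0],"angular":[0,0,0]},{"gripper":0.03,"offset":[-0.2,0.02,0],"angular":[0,0,0]}]'
python3 -c "
from h import *
go(.590,.156,.161,182.2)"
```

```text
time: 7.83
position: [0.6164, -0.0417, 0.2591]
orientation: [[0.037, -0.999, -0.001], [-0.999, -0.037, 0.003], [-0.003, 0.001, -1.0]]
contact_force: [1.4, 0.1, -2.1]
finger_gap: 0.529
finger_force: 63.4
time: 8.58
position: [0.5893, 0.1547, 0.2575]
orientation: [[0.036, -0.999, -0.004], [-0.999, -0.036, 0.002], [-0.002, 0.004, -1.0]]
contact_force: [0.6, -0.7, -1.1]
finger_gap: 0.526
finger_force: 63.4
offset [-0.0011, -0.0012, 0.0965] angular [0.25, 0.11, -0.13]
```

```bash
python3 -m handwheel '[{"gripper":0.03,"offset":[-0.001,-0.001,0.04],"angular":[0.2,0,0]},{"gripper":0.03,"offset":[-0.001,-0.001,0.06],"angular":[0.2,0,0]},{"gripper":0.03,"offset":[-0.001,-0.001,0.06],"angular":[0.2,0,0]}]'
python3 -c "
from h import *
go(.590,.156,.161,182.2);snap('wrist','w2')"
```

```text
time: 8.83
position: [0.587, 0.1542, 0.1918]
orientation: [[0.034, -0.999, -0.012], [-0.999, -0.034, -0.002], [0.001, 0.012, -1.0]]
contact_force: [-0.2, -1.4, -2.1]
finger_gap: 0.524
finger_force: 63.2
offset [-0.0018, -0.0034, 0.0308] angular [0.67, -0.08, -0.26]
```

View pics/w2.png

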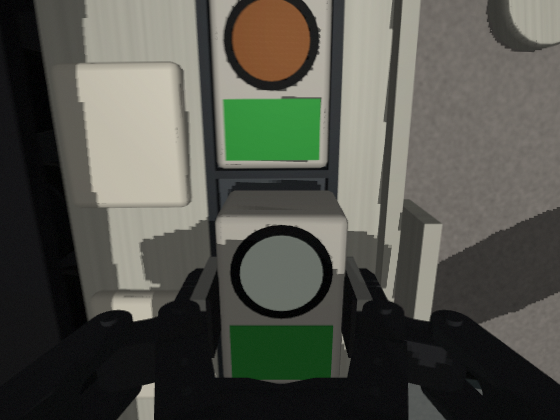

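Green 1 sits flat in nest 3 (top at 215–328, 0–167), and the second cassette is in line with nest 2. Settling, then lowering.

```bash
python3 -m handwheel '[{"gripper":0.03,"offset":[0,0,0],"angular":[0,0,0]},{"gripper":0.03,"offset":[0,0,0],"angular":[0,0,0]},{"gripper":0.03,"offset":[0,0,0],"angular":[0,0,0]}]'
python3 -c "
from h import *
go(.590,.156,.1595,182.2)
s=snap('wrist','w3')
z=robot.state()['position'][2]
d=pt(s,[(217,180),(329,180)],.155);c=pt(s,[(219,210),(345,210)],z+.026);print(d,c)"
```

```text
time: 9.13
position: [0.5912, 0.1569, 0.1992]
orientation: [[0.037, -0.999, 0.003], [-0.999, -0.037, 0.003], [-0.003, -0.003, -1.0]]
contact_force: [-0.6, -0.2, -3.8]
finger_gap: 0.525
finger_force: 63.2
offset [0.001, 0.0013, 0.0397] angular [-0.15, 0.18, -0.08]
[[0.6253249  0.12690524 0.155     ]
 [0.56732199 0.12468212 0.155     ]] [[0.61272952 0.12131042 0.22494136]
 [0.57103272 0.11969849 0.22494136]]
```

```bash
python3 -c "
from h import *
s=load('w2')
print(pt(s,[(217,180),(329,180)],.155),pt(s,[(219,210),(345,210)],.1918+.026),pt(s,[(217,165),(327,165)],.185))"
```

```text
[[0.61916217 0.12218181 0.155     ]
 [0.56345167 0.12038602 0.155     ]] [[0.60870524 0.11854462 0.2178    ]
 [0.56703928 0.11723993 0.2178    ]] [[0.61433341 0.10936312 0.185     ]
 [0.56931985 0.10789317 0.185     ]]
```

```bash
python3 -m handwheel '[{"gripper":0.03,"offset":[-0.0005,0.001,0.02],"angular":[0,0,0]},{"gripper":0.03,"offset":[-0.0005,0.001,0.03],"angular":[0,0,0]},{"gripper":0.03,"offset":[-0.0005,0.001,0.037],"angular":[0,0,0]},{"gripper":0.03,"offset":[-0.0005,0.001,0.04],"angular":[0,0,0]},{"gripper":0.03,"offset":[-0.0005,0.001,0.04],"angular":[0,0,0]},{"gripper":0.062,"offset":[-0.0005,0.001,0.04],"angular":[0,0,0]},{"gripper":0.062,"offset":[-0.0005,0.001,0.04],"angular":[0,0,0]},{"gripper":0.062,"offset":[-0.0005,0.001,0.04],"angular":[0,0,0]},{"gripper":0.062,"offset":[-0.0005,0.001,0.02],"angular":[0,0,0]},{"gripper":0.062,"offset":[-0.0005,0.001,-0.02],"angular":[0,0,0]},{"gripper":0.062,"offset":[-0.0005,0.001,-0.06],"angular":[0,0,0]},{"gripper":0.062,"offset":[-0.0005,0.001,-0.06],"angular":[0,0,0]}]'
python3 -c "
from h import *
s=snap('top','top2')
for o in cass(s): print(*o)
q=go(.4334,-.2327,.26,182.7)"
```

```text
time: 10.18
position: [0.5933, 0.1582, 0.2667]
orientation: [[0.039, -0.999, 0.015], [-0.999, -0.039, 0.006], [-0.006, -0.016, -1.0]]
contact_force: [1.0, 0.1, 1.3]
finger_gap: 0.726
finger_force: 0.0
red [321. 182.] [ 642.2 -159. ] [45.6 68.5] 99.6
red [353. 221.] [ 537.  -241.6] [45.1 68.3] 98.6
red [351. 260.] [ 433.5 -232.6] [44.9 68.9] 92.7
green [227. 196.] [607.   89.9] [51.3 77.8] 92.4
offset [0.3846, 0.1729, -0.0011] angular [-0.55, 0.32, -0.53]
```

```bash
python3 -m handwheel '[{"gripper":0.085,"offset":[0.384,0.173,0],"angular":[-0.3,0.2,-0.5]},{"gripper":0.085,"offset":[0.384,0.173,0],"angular":[-0.3,0.2,-0.5]},{"gripper":0.085,"offset":[0.384,0.173,0],"angular":[-0.3,0.2,-0.5]},{"gripper":0.085,"offset":[0.384,0.173,0],"angular":[-0.3,0.2,-0.5]},{"gripper":0.085,"offset":[0.384,0.173,0],"angular":[-0.3,0.2,-0.5]},{"gripper":0.085,"offset":[0.384,0.173,0],"angular":[-0.3,0.2,-0.5]},{"gripper":0.085,"offset":[0.384,0.173,0],"angular":[-0.3,0.2,-0.5]},{"gripper":0.085,"offset":[0.384,0.173,0],"angular":[-0.3,0.2,-0.5]},{"gripper":0.085,"offset":[0.384,0.173,0],"angular":[-0.3,0.2,-0.5]},{"gripper":0.085,"offset":[0.384,0.173,0],"angular":[-0.3,0.2,-0.5]},{"gripper":0.085,"offset":[0.384,0.173,0],"angular":[-0.3,0.2,-0.5]},{"gripper":0.085,"offset":[0.384,0.173,0.04],"angular":[-0.3,0.2,-0.5]}]'
python3 -m handwheel '[{"gripper":0.085,"offset":[0,0,0.04],"angular":[0,0,0]},{"gripper":0.085,"offset":[0,0,0.07],"angular":[0,0,0]},{"gripper":0.085,"offset":[0,0,0.07],"angular":[0,0,0]},{"gripper":0.085,"offset":[0,0,0.07],"angular":[0,0,0]},{"gripper":0.085,"offset":[0,0,0.07],"angular":[0,0,0]}]'
python3 -c "
from h import *
s=snap('top','top3')
for o in cass(s): print(*o)
q=go(.4334,-.2327,.013,182.7)"
```

```text
time: 11.23
position: [0.4339, -0.2369, 0.2226]
orientation: [[0.043, -0.999, 0.009], [-0.999, -0.043, -0.008], [0.008, -0.008, -1.0]]
contact_force: [2.6, -1.2, -0.5]
finger_gap: 0.996
finger_force: 0.0
time: 11.65
position: [0.4315, -0.2333, 0.1481]
orientation: [[0.047, -0.999, -0.004], [-0.999, -0.047, -0.003], [0.003, 0.004, -1.0]]
contact_force: [-0.1, -0.3, 0.3]
finger_gap: 0.992
finger_force: 0.0
red [321. 181.] [ 642.3 -158.8] [45.6 68.3] 98.8
red [353. 221.] [ 537.  -241.7] [45.2 68.3] 98.6
green [227. 196.] [607.2  89.6] [51.5 76.6] 91.6
green [192. 198.] [601.7 184. ] [50.4 76.9] 94.0
offset [-0.001, -0.002, 0.1357] angular [0.14, -0.19, -0.0]
```

```bash
python3 -m handwheel '[{"gripper":0.085,"offset":[-0.001,-0.002,0.04],"angular":[0.1,-0.2,0]},{"gripper":0.085,"offset":[-0.001,-0.002,0.08],"angular":[0.1,-0.2,0]},{"gripper":0.085,"offset":[-0.001,-0.002,0.12],"angular":[0.1,-0.2,0]},{"gripper":0.085,"offset":[-0.001,-0.002,0.136],"angular":[0.1,-0.2,0]},{"gripper":0.085,"offset":[-0.001,-0.002,0.136],"angular":[0.1,-0.2,0]},{"gripper":0.03,"offset":[-0.001,-0.002,0.136],"angular":[0.1,-0.2,0]},{"gripper":0.03,"offset":[-0.001,-0.002,0.136],"angular":[0.1,-0.2,0]},{"gripper":0.03,"offset":[-0.001,-0.002,0.136],"angular":[0.1,-0.2,0]},{"gripper":0.03,"offset":[-0.001,-0.002,0.136],"angular":[0.1,-0.2,0]},{"gripper":0.03,"offset":[-0.001,-0.002,0.136],"angular":[0.1,-0.2,0]},{"gripper":0.03,"offset":[-0.001,-0.002,0.136],"angular":[0.1,-0.2,0]}]'
python3 -c "
from h import *
c=np.array([.4456,-.3945]);a=np.radians(13.6);y=np.array([np.cos(a),np.sin(a)])
for k in(-1,0,1): print(c+.084*k*y)
n=c-.084*y
q=go(*n,.10,103.6);go(*n,.0225,103.6,q)"
```

```text
time: 12.62
position: [0.4332, -0.2326, 0.013]
orientation: [[0.047, -0.999, 0.001], [-0.999, -0.047, 0.0], [-0.0, -0.001, -1.0]]
contact_force: [0.7, 0.8, 6.5]
finger_gap: 0.527
finger_force: 63.3
[ 0.36395528 -0.41425194]
[ 0.4456 -0.3945]
[ 0.52724472 -0.37474806]
offset [0.1782, 0.0776, -0.0871] angular [-0.01, 0.04, 79.09]
offset [0.0, 0.0, 0.0775] angular [0.0, 0.0, 0.0]
```

```bash
python3 -m handwheel '[{"gripper":0.03,"offset":[0,0,-0.04],"angular":[0,0,0]},{"gripper":0.03,"offset":[0,0,-0.087],"angular":[0,0,7]},{"gripper":0.03,"offset":[0.178,0.078,-0.087],"angular":[0,0,79]},{"gripper":0.03,"offset":[0.178,0.078,-0.087],"angular":[0,0,79]},{"gripper":0.03,"offset":[0.178,0.078,-0.087],"angular":[0,0,79]},{"gripper":0.03,"offset":[0.178,0.078,-0.087],"angular":[0,0,79]},{"gripper":0.03,"offset":[0.178,0.078,-0.087],"angular":[0,0,79]},{"gripper":0.03,"offset":[0.178,0.078,-0.087],"angular":[0,0,79]},{"gripper":0.03,"offset":[0.178,0.078,-0.087],"angular":[0,0,79]},{"gripper":0.03,"offset":[0.178,0.078,-0.087],"angular":[0,0,79]},{"gripper":0.03,"offset":[0.178,0.078,-0.087],"angular":[0,0,79]},{"gripper":0.03,"offset":[0.178,0.078,-0.087],"angular":[0,0,79]}]'
python3 -m handwheel '[{"gripper":0.03,"offset":[0,0,0],"angular":[0,0,0]},{"gripper":0.03,"offset":[0,0,0],"angular":[0,0,0]},{"gripper":0.03,"offset":[0,0,0],"angular":[0,0,0]}]'
python3 -c "
from h import *
q=go(.364,-.4143,.0215,103.6);snap('wrist','w4')"
```

```text
time: 13.62
position: [0.3616, -0.4138, 0.0985]
orientation: [[-0.972, -0.235, -0.003], [-0.235, 0.972, 0.001], [0.003, 0.002, -1.0]]
contact_force: [-0.8, 1.0, -2.1]
finger_gap: 0.527
finger_force: 63.3
time: 13.87
position: [0.3619, -0.4137, 0.0981]
orientation: [[-0.97, -0.245, -0.004], [-0.245, 0.97, 0.001], [0.003, 0.002, -1.0]]
contact_force: [0.6, -0.2, -2.3]
finger_gap: 0.528
finger_force: 63.3
offset [-0.0022, -0.0013, 0.0766] angular [0.13, -0.2, 0.56]
```

View pics/w4.png

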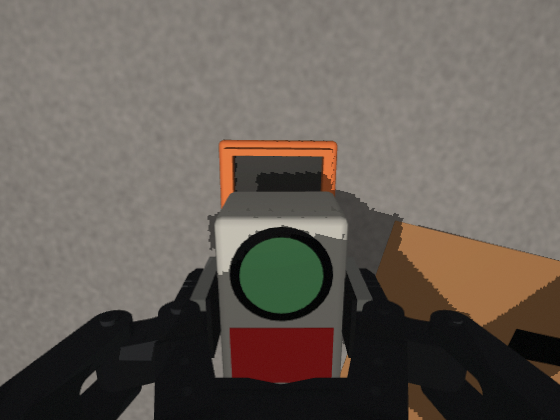

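The red cassette is held over the returns end nest. The tray's outer end corners are at (220,142) and (337,142), and the inner ones at (232,157) and (325,157).

```bash
python3 -c "
from h import *
s=load('w4');n=np.array([.364,-.4143]);a=np.radians(13.6);y=np.array([np.cos(a),np.sin(a)]);x=np.array([y[1],-y[0]])
w=pt(s,[(220,142),(337,142),(232,157),(325,157)],.018);c=pt(s,[(217,217),(347,217)],.0985+.027)
print(((w[:,:2]-n)@np.c_[x,y]).round(4),((c[:,:2]-n)@np.c_[x,y]).round(4))"
```

```text
[[ 0.0353 -0.0493]
 [-0.0351 -0.0501]
 [ 0.0283 -0.0404]
 [-0.0282 -0.0409]] [[ 0.0199 -0.0364]
 [-0.0228 -0.0368]]
```

```bash
python3 -m handwheel '[{"gripper":0.03,"offset":[-0.002,-0.001,0.04],"angular":[0,0,0.3]},{"gripper":0.03,"offset":[-0.002,-0.001,0.06],"angular":[0,0,0.3]},{"gripper":0.03,"offset":[-0.002,-0.001,0.072],"angular":[0,0,0.3]},{"gripper":0.03,"offset":[-0.002,-0.001,0.0765],"angular":[0,0,0.3]},{"gripper":0.03,"offset":[-0.002,-0.001,0.0765],"angular":[0,0,0.3]},{"gripper":0.062,"offset":[-0.002,-0.001,0.0765],"angular":[0,0,0.3]},{"gripper":0.062,"offset":[-0.002,-0.001,0.0765],"angular":[0,0,0.3]},{"gripper":0.062,"offset":[-0.002,-0.001,0.0765],"angular":[0,0,0.3]},{"gripper":0.062,"offset":[-0.002,-0.001,0.06],"angular":[0,0,0.3]},{"gripper":0.07,"offset":[-0.002,-0.001,0.02],"angular":[0,0,0.3]},{"gripper":0.085,"offset":[-0.002,-0.001,-0.02],"angular":[0,0,0.3]},{"gripper":0.085,"offset":[-0.002,-0.001,-0.06],"angular":[0,0,0.3]}]'
python3 -m handwheel '[{"gripper":0.085,"offset":[0,0,0],"angular":[0,0,0]},{"gripper":0.085,"offset":[0,0,0],"angular":[0,0,0]}]'
python3 -c "
from h import *
s=snap('top','top4')
for o in cass(s): print(*o)
q=go(.537,-.2416,.15,188.6)"
```

```text
time: 14.92
position: [0.3641, -0.4143, 0.1593]
orientation: [[-0.971, -0.238, -0.005], [-0.238, 0.971, 0.002], [0.005, 0.003, -1.0]]
contact_force: [0.5, 0.5, -0.8]
finger_gap: 0.991
finger_force: 0.0
time: 15.08
position: [0.3658, -0.4154, 0.161]
orientation: [[-0.971, -0.237, 0.002], [-0.237, 0.971, -0.003], [-0.001, -0.003, -1.0]]
contact_force: [0.4, -0.0, -0.5]
finger_gap: 0.997
finger_force: 0.0
red [321. 181.] [ 642.1 -158.9] [45.6 68.5] 99.5
red [353. 221.] [ 537.1 -241.7] [44.8 68.2] 98.5
green [227. 196.] [607.2  89.9] [51.5 77.2] 91.6
green [192. 198.] [601.8 184.5] [50.8 77.2] 92.0
offset [-0.2085, 0.127, 0.0084] angular [0.13, -0.04, -84.89]
```

```bash
python3 -m handwheel '[{"gripper":0.085,"offset":[-0.208,0.127,0.008],"angular":[0.1,0,-85]},{"gripper":0.085,"offset":[-0.208,0.127,0.008],"angular":[0.1,0,-85]},{"gripper":0.085,"offset":[-0.208,0.127,0.008],"angular":[0.1,0,-85]},{"gripper":0.085,"offset":[-0.208,0.127,0.008],"angular":[0.1,0,-85]},{"gripper":0.085,"offset":[-0.208,0.127,0.008],"angular":[0.1,0,-85]},{"gripper":0.085,"offset":[-0.208,0.127,0.008],"angular":[0.1,0,-85]},{"gripper":0.085,"offset":[-0.208,0.127,0.008],"angular":[0.1,0,-85]},{"gripper":0.085,"offset":[-0.208,0.127,0.008],"angular":[0.1,0,-85]},{"gripper":0.085,"offset":[-0.208,0.127,0.008],"angular":[0.1,0,-85]},{"gripper":0.085,"offset":[-0.208,0.127,0.008],"angular":[0.1,0,-85]},{"gripper":0.085,"offset":[-0.208,0.127,0.008],"angular":[0.1,0,-85]},{"gripper":0.085,"offset":[-0.208,0.127,0.008],"angular":[0.1,0,-85]}]'
python3 -m handwheel '[{"gripper":0.085,"offset":[0,0,0],"angular":[0,0,0]},{"gripper":0.085,"offset":[0,0,0],"angular":[0,0,0]},{"gripper":0.085,"offset":[0,0,0],"angular":[0,0,0]}]'
python3 -c "
from h import *
q=go(.537,-.2416,.013,188.6)
s=snap('wrist','w5')
for o in cass(s): print(*o)"
```

```text
time: 16.13
position: [0.5351, -0.2413, 0.1467]
orientation: [[0.158, -0.987, -0.008], [-0.988, -0.158, 0.002], [-0.003, 0.007, -1.0]]
contact_force: [-0.0, 0.3, -0.3]
finger_gap: 0.998
finger_force: 0.0
time: 16.38
position: [0.5357, -0.2415, 0.148]
orientation: [[0.149, -0.989, -0.005], [-0.989, -0.149, 0.001], [-0.002, 0.005, -1.0]]
contact_force: [0.3, -0.4, -0.2]
finger_gap: 0.991
finger_force: 0.0
offset [0.0005, -0.002, 0.135] angular [0.3, 0.11, -0.02]
red [556.   7.] [ 384.2 -393.8] [ 7.5 10.3] 103.6
red [108. 303.] [ 643.1 -163.8] [41.9 54.7] 98.7
```

```bash
python3 -m handwheel '[{"gripper":0.085,"offset":[0,-0.002,0.04],"angular":[0.2,0.1,0]},{"gripper":0.085,"offset":[0,-0.002,0.08],"angular":[0.2,0.1,0]},{"gripper":0.085,"offset":[0,-0.002,0.12],"angular":[0.2,0.1,0]},{"gripper":0.085,"offset":[0,-0.002,0.1355],"angular":[0.2,0.1,0]},{"gripper":0.085,"offset":[0,-0.002,0.1355],"angular":[0.2,0.1,0]},{"gripper":0.03,"offset":[0,-0.002,0.1355],"angular":[0.2,0.1,0]},{"gripper":0.03,"offset":[0,-0.002,0.1355],"angular":[0.2,0.1,0]},{"gripper":0.03,"offset":[0,-0.002,0.1355],"angular":[0.2,0.1,0]},{"gripper":0.03,"offset":[0,-0.002,0.1355],"angular":[0.2,0.1,0]},{"gripper":0.03,"offset":[0,-0.002,0.1355],"angular":[0.2,0.1,0]},{"gripper":0.03,"offset":[0,-0.002,0.1355],"angular":[0.2,0.1,0]}]'
python3 -c "
from h import *
go(.4456,-.3945,.12,103.6)"
```

```text
time: 17.35
position: [0.5394, -0.2416, 0.016]
orientation: [[0.152, -0.988, 0.005], [-0.988, -0.152, -0.002], [0.002, -0.004, -1.0]]
contact_force: [0.6, 1.4, 6.1]
finger_gap: 0.525
finger_force: 64.2
offset [0.1371, 0.1155, -0.1042] angular [-0.31, 0.08, 85.14]
```

```bash
python3 -m handwheel '[{"gripper":0.03,"offset":[0,0,-0.04],"angular":[0,0,0]},{"gripper":0.03,"offset":[0,0,-0.08],"angular":[0,0,7]},{"gripper":0.03,"offset":[0.137,0.1155,-0.104],"angular":[-0.2,0,85]},{"gripper":0.03,"offset":[0.137,0.1155,-0.104],"angular":[-0.2,0,85]},{"gripper":0.03,"offset":[0.137,0.1155,-0.104],"angular":[-0.2,0,85]},{"gripper":0.03,"offset":[0.137,0.1155,-0.104],"angular":[-0.2,0,85]},{"gripper":0.03,"offset":[0.137,0.1155,-0.104],"angular":[-0.2,0,85]},{"gripper":0.03,"offset":[0.137,0.1155,-0.104],"angular":[-0.2,0,85]},{"gripper":0.03,"offset":[0.137,0.1155,-0.104],"angular":[-0.2,0,85]},{"gripper":0.03,"offset":[0.137,0.1155,-0.104],"angular":[-0.2,0,85]},{"gripper":0.03,"offset":[0.137,0.1155,-0.104],"angular":[-0.2,0,85]},{"gripper":0.03,"offset":[0.137,0.1155,-0.104],"angular":[-0.2,0,85]}]'
python3 -m handwheel '[{"gripper":0.03,"offset":[0.137,0,0],"angular":[0,0,0]}]' >/dev/null --help 2>&1 || true
python3 -c "
from h import *
go(.4456,-.3945,.023,103.6)"
```

```text
time: 18.35
position: [0.4438, -0.3939, 0.1177]
orientation: [[-0.942, -0.337, -0.002], [-0.337, 0.942, 0.002], [0.001, 0.002, -1.0]]
contact_force: [1.0, 0.3, -1.6]
finger_gap: 0.531
finger_force: 63.2
offset [-0.0016, -0.0013, 0.0947] angular [0.12, -0.09, 6.09]
```

```bash
python3 -m handwheel '[{"gripper":0.03,"offset":[0,0,0],"angular":[0,0,6]},{"gripper":0.03,"offset":[0,0,0],"angular":[0,0,6]},{"gripper":0.03,"offset":[0,0,0],"angular":[0,0,6]},{"gripper":0.03,"offset":[0,0,0],"angular":[0,0,6]}]'
python3 -c "
from h import *
go(.4456,-.3945,.023,103.6)"
```

```text
time: 18.68
position: [0.4441, -0.394, 0.1177]
orientation: [[-0.969, -0.246, -0.002], [-0.246, 0.969, 0.001], [0.002, 0.002, -1.0]]
contact_force: [0.1, 0.4, -2.1]
finger_gap: 0.522
finger_force: 63.2
offset [-0.0014, -0.001, 0.0947] angular [0.1, -0.1, 0.62]
```

```bash
python3 -m handwheel '[{"gripper":0.03,"offset":[-0.0015,-0.001,0.04],"angular":[0,0,0.6]},{"gripper":0.03,"offset":[-0.0015,-0.001,0.07],"angular":[0,0,0.6]},{"gripper":0.03,"offset":[-0.0015,-0.001,0.088],"angular":[0,0,0.6]},{"gripper":0.03,"offset":[-0.0015,-0.001,0.0945],"angular":[0,0,0.6]},{"gripper":0.03,"offset":[-0.0015,-0.001,0.0945],"angular":[0,0,0.6]},{"gripper":0.062,"offset":[-0.0015,-0.001,0.0945],"angular":[0,0,0.6]},{"gripper":0.062,"offset":[-0.0015,-0.001,0.0945],"angular":[0,0,0.6]},{"gripper":0.062,"offset":[-0.0015,-0.001,0.0945],"angular":[0,0,0.6]},{"gripper":0.062,"offset":[-0.0015,-0.001,0.075],"angular":[0,0,0.6]},{"gripper":0.07,"offset":[-0.0015,-0.001,0.035],"angular":[0,0,0.6]},{"gripper":0.085,"offset":[-0.0015,-0.001,0],"angular":[0,0,0.6]},{"gripper":0.085,"offset":[-0.0015,-0.001,-0.04],"angular":[0,0,0.6]}]'
python3 -m handwheel '[{"gripper":0.085,"offset":[0,0,0],"angular":[0,0,0]},{"gripper":0.085,"offset":[0,0,0],"angular":[0,0,0]}]'
python3 -c "
from h import *
s=snap('top','top5')
for o in cass(s): print(*o)
q=go(.6422,-.1588,.15,189.1)"
```

```text
time: 19.68
position: [0.4455, -0.3945, 0.1585]
orientation: [[-0.972, -0.234, -0.004], [-0.234, 0.972, 0.002], [0.003, 0.003, -1.0]]
contact_force: [2.1, -0.9, -0.3]
finger_gap: 0.994
finger_force: 0.0
time: 19.85
position: [0.4477, -0.3957, 0.1612]
orientation: [[-0.972, -0.234, 0.005], [-0.234, 0.972, -0.003], [-0.004, -0.004, -1.0]]
contact_force: [0.1, 0.7, -1.1]
finger_gap: 0.995
finger_force: 0.0
red [321. 182.] [ 642.2 -158.8] [45.6 68.5] 99.3
red [426. 277.] [ 373.3 -353.5] [190.9 451.5] 171.4
green [227. 196.] [607.   89.6] [51.3 77.1] 92.2
green [192. 198.] [602.  184.6] [50.7 77.2] 91.7
offset [-0.2455, 0.1838, 0.0089] angular [-0.02, 0.02, -85.6]
```

```bash
python3 -m handwheel '[{"gripper":0.085,"offset":[-0.245,0.184,0.009],"angular":[0,0,-85]},{"gripper":0.085,"offset":[-0.245,0.184,0.009],"angular":[0,0,-85]},{"gripper":0.085,"offset":[-0.245,0.184,0.009],"angular":[0,0,-85]},{"gripper":0.085,"offset":[-0.245,0.184,0.009],"angular":[0,0,-85]},{"gripper":0.085,"offset":[-0.245,0.184,0.009],"angular":[0,0,-85]},{"gripper":0.085,"offset":[-0.245,0.184,0.009],"angular":[0,0,-85]},{"gripper":0.085,"offset":[-0.245,0.184,0.009],"angular":[0,0,-85]},{"gripper":0.085,"offset":[-0.245,0.184,0.009],"angular":[0,0,-85]},{"gripper":0.085,"offset":[-0.245,0.184,0.009],"angular":[0,0,-85]},{"gripper":0.085,"offset":[-0.245,0.184,0.009],"angular":[0,0,-85]},{"gripper":0.085,"offset":[-0.245,0.184,0.009],"angular":[0,0,-85]},{"gripper":0.085,"offset":[-0.245,0.184,0.009],"angular":[0,0,-85]}]'
python3 -m handwheel '[{"gripper":0.085,"offset":[0,0,0],"angular":[0,0,0]},{"gripper":0.085,"offset":[0,0,0],"angular":[0,0,0]},{"gripper":0.085,"offset":[0,0,0],"angular":[0,0,0]}]'
python3 -c "
from h import *
q=go(.6422,-.1588,.013,189.1)
snap('wrist','w6')"
```

```text
time: 20.9
position: [0.6405, -0.1582, 0.146]
orientation: [[0.154, -0.988, -0.006], [-0.988, -0.154, 0.001], [-0.002, 0.006, -1.0]]
contact_force: [0.1, -0.9, 0.6]
finger_gap: 0.995
finger_force: 0.0
time: 21.15
position: [0.6409, -0.1587, 0.1473]
orientation: [[0.145, -0.989, -0.004], [-0.989, -0.145, 0.001], [-0.002, 0.004, -1.0]]
contact_force: [-0.2, 0.2, 0.2]
finger_gap: 0.995
finger_force: 0.0
offset [0.0005, -0.0018, 0.1343] angular [0.22, 0.1, -0.74]
```

View pics/w6.png

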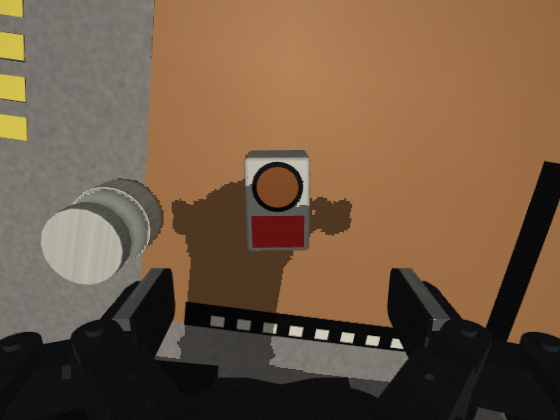

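The red cassette at (277,200) is square between the fingers, and the jar at (85,240) is clear. Grasping it.

```bash
python3 -m handwheel '[{"gripper":0.085,"offset":[0,-0.002,0.04],"angular":[0.2,0.1,-0.5]},{"gripper":0.085,"offset":[0,-0.002,0.08],"angular":[0.2,0.1,-0.5]},{"gripper":0.085,"offset":[0,-0.002,0.12],"angular":[0.2,0.1,-0.5]},{"gripper":0.085,"offset":[0,-0.002,0.135],"angular":[0.2,0.1,-0.5]},{"gripper":0.085,"offset":[0,-0.002,0.135],"angular":[0.2,0.1,-0.5]},{"gripper":0.03,"offset":[0,-0.002,0.135],"angular":[0.2,0.1,-0.5]},{"gripper":0.03,"offset":[0,-0.002,0.135],"angular":[0.2,0.1,-0.5]},{"gripper":0.03,"offset":[0,-0.002,0.135],"angular":[0.2,0.1,-0.5]},{"gripper":0.03,"offset":[0,-0.002,0.135],"angular":[0.2,0.1,-0.5]},{"gripper":0.03,"offset":[0,-0.002,0.135],"angular":[0.2,0.1,-0.5]},{"gripper":0.03,"offset":[0,-0.002,0.135],"angular":[0.2,0.1,-0.5]}]'
python3 -c "
from h import *
go(.5272,-.3747,.16,103.6)"
```

```text
time: 22.12
position: [0.6448, -0.1583, 0.0162]
orientation: [[0.157, -0.988, 0.006], [-0.988, -0.157, -0.001], [0.002, -0.006, -1.0]]
contact_force: [0.5, 0.1, 6.7]
finger_gap: 0.523
finger_force: 64.5
offset [0.1955, 0.1492, -0.1444] angular [-0.36, 0.18, 85.42]
```

```bash
python3 -m handwheel '[{"gripper":0.03,"offset":[0,0,-0.04],"angular":[0,0,0]},{"gripper":0.03,"offset":[0,0,-0.08],"angular":[0,0,7]},{"gripper":0.03,"offset":[0,0,-0.12],"angular":[0,0,14]},{"gripper":0.03,"offset":[0.195,0.149,-0.144],"angular":[-0.2,0.1,85.5]},{"gripper":0.03,"offset":[0.195,0.149,-0.144],"angular":[-0.2,0.1,85.5]},{"gripper":0.03,"offset":[0.195,0.149,-0.144],"angular":[-0.2,0.1,85.5]},{"gripper":0.03,"offset":[0.195,0.149,-0.144],"angular":[-0.2,0.1,85.5]},{"gripper":0.03,"offset":[0.195,0.149,-0.144],"angular":[-0.2,0.1,85.5]},{"gripper":0.03,"offset":[0.195,0.149,-0.144],"angular":[-0.2,0.1,85.5]},{"gripper":0.03,"offset":[0.195,0.149,-0.144],"angular":[-0.2,0.1,85.5]},{"gripper":0.03,"offset":[0.195,0.149,-0.144],"angular":[-0.2,0.1,85.5]},{"gripper":0.03,"offset":[0.195,0.149,-0.144],"angular":[-0.2,0.1,85.5]}]'
python3 -m handwheel '[{"gripper":0.03,"offset":[0,0,0.03],"angular":[0,0,7]},{"gripper":0.03,"offset":[0,0,0.06],"angular":[0,0,7]},{"gripper":0.03,"offset":[0,0,0.06],"angular":[0,0,7]},{"gripper":0.03,"offset":[0,0,0.06],"angular":[0,0,7]},{"gripper":0.03,"offset":[0,0,0.06],"angular":[0,0,7]}]'
python3 -c "
from h import *
go(.5272,-.3747,.0235,103.6)"
```

```text
time: 23.12
position: [0.5249, -0.3748, 0.157]
orientation: [[-0.94, -0.343, -0.002], [-0.343, 0.94, 0.001], [0.001, 0.002, -1.0]]
contact_force: [0.7, -0.7, -2.6]
finger_gap: 0.529
finger_force: 63.5
time: 23.53
position: [0.5269, -0.3747, 0.0987]
orientation: [[-0.972, -0.235, -0.0], [-0.235, 0.972, -0.001], [0.0, -0.001, -1.0]]
contact_force: [-0.0, -1.4, -1.8]
finger_gap: 0.526
finger_force: 63.4
offset [-0.0004, -0.0, 0.0752] angular [-0.08, -0.03, -0.01]
```

```bash
python3 -m handwheel '[{"gripper":0.03,"offset":[0,0,0.04],"angular":[0,0,0]},{"gripper":0.03,"offset":[0,0,0.06],"angular":[0,0,0]},{"gripper":0.03,"offset":[0,0,0.07],"angular":[0,0,0]},{"gripper":0.03,"offset":[0,0,0.075],"angular":[0,0,0]},{"gripper":0.03,"offset":[0,0,0.075],"angular":[0,0,0]},{"gripper":0.062,"offset":[0,0,0.075],"angular":[0,0,0]},{"gripper":0.062,"offset":[0,0,0.075],"angular":[0,0,0]},{"gripper":0.062,"offset":[0,0,0.075],"angular":[0,0,0]},{"gripper":0.062,"offset":[0,0,0.055],"angular":[0,0,0]},{"gripper":0.062,"offset":[0,0,0.015],"angular":[0,0,0]},{"gripper":0.062,"offset":[0,0,-0.05],"angular":[0,0,0]},{"gripper":0.062,"offset":[0,0,-0.09],"angular":[0,0,0]}]'
python3 -m handwheel '[{"gripper":0,"offset":[-0.1,0.1,-0.15],"angular":[0,0,0]},{"gripper":0,"offset":[-0.1,0.1,-0.15],"angular":[0,0,0]},{"gripper":0,"offset":[-0.1,0.1,-0.15],"angular":[0,0,0]},{"gripper":0,"offset":[-0.1,0.1,-0.15],"angular":[0,0,0]},{"gripper":0,"offset":[-0.1,0.1,-0.15],"angular":[0,0,0]},{"gripper":0,"offset":[-0.1,0.1,-0.15],"angular":[0,0,0]},{"gripper":0,"offset":[-0.1,0.1,-0.15],"angular":[0,0,0]},{"gripper":0,"offset":[-0.1,0.1,-0.15],"angular":[0,0,0]}]'
python3 -c "
from h import *
s=snap('top','top6');b=cv2.resize(s['image'][150:310,110:450],None,fx=2.3,fy=2.3,interpolation=cv2.INTER_CUBIC);cv2.imwrite('pics/z6.png',b)"
```

```text
time: 24.53
position: [0.5261, -0.3743, 0.1678]
orientation: [[-0.972, -0.234, -0.002], [-0.234, 0.972, -0.001], [0.002, -0.0, -1.0]]
contact_force: [1.7, -0.7, 0.2]
finger_gap: 0.728
finger_force: 0.0
time: 25.2
position: [0.5999, -0.2532, 0.3153]
orientation: [[-0.972, -0.234, -0.002], [-0.234, 0.972, 0.0], [0.002, 0.001, -1.0]]
contact_force: [-0.4, -0.5, -1.3]
finger_gap: 0.001
finger_force: 0.0
```

View pics/z6.png

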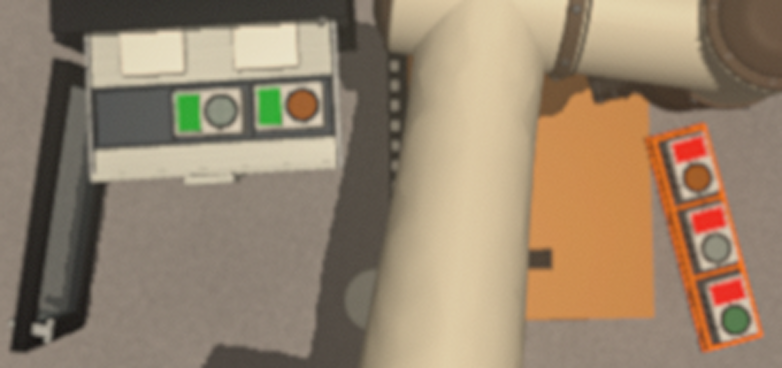

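All five cassettes are in their nests: greens at (208,112) and (287,106), reds at (693,165), (711,235) and (732,306). Next I'll set up the tray push.

```bash
python3 -m handwheel '[{"gripper":0,"offset":[0,0,0],"angular":[0,0,11.4]},{"gripper":0,"offset":[0,0,0],"angular":[0,0,11.4]},{"gripper":0,"offset":[0,0,0],"angular":[0,0,11.4]}]'
python3 -c "
from h import *
s=load('top0');w=pt(s,np.array([(83,45),(545,33)])/3.7+[110,150]-.4,.207);print('front edge',w)
q=go(.46,.1525,.26,92.2);q=go(.46,.1525,.165,92.2,q);go(.62,.1586,.165,92.2,q)"
```

```text
time: 25.5
position: [0.5992, -0.2544, 0.3139]
orientation: [[-0.999, -0.035, -0.005], [-0.035, 0.999, 0.001], [0.005, 0.001, -1.0]]
contact_force: [0.3, 0.1, -0.4]
finger_gap: -0.0
finger_force: 0.0
front edge [[0.67614926 0.30991047 0.207     ]
 [0.67787218 0.01978814 0.207     ]]
offset [0.1248, 0.4114, 0.0548] angular [0.04, -0.27, -0.22]
offset [0.0, 0.0, 0.095] angular [0.0, 0.0, 0.0]
offset [-0.1601, -0.0, 0.0] angular [0.0, 0.0, 0.0]
```

```bash
python3 -m handwheel '[{"gripper":0,"offset":[0.125,0.41,0.055],"angular":[0,-0.2,0]},{"gripper":0,"offset":[0.125,0.41,0.055],"angular":[0,-0.2,0]},{"gripper":0,"offset":[0.125,0.41,0.055],"angular":[0,-0.2,0]},{"gripper":0,"offset":[0.125,0.41,0.055],"angular":[0,-0.2,0]},{"gripper":0,"offset":[0.125,0.41,0.055],"angular":[0,-0.2,0]},{"gripper":0,"offset":[0.125,0.41,0.055],"angular":[0,-0.2,0]},{"gripper":0,"offset":[0.125,0.41,0.055],"angular":[0,-0.2,0]},{"gripper":0,"offset":[0.125,0.41,0.055],"angular":[0,-0.2,0]},{"gripper":0,"offset":[0.125,0.41,0.055],"angular":[0,-0.2,0]},{"gripper":0,"offset":[0.125,0.41,0.055],"angular":[0,-0.2,0]},{"gripper":0,"offset":[0.125,0.41,0.055],"angular":[0,-0.2,0]},{"gripper":0,"offset":[0.125,0.41,0.055],"angular":[0,-0.2,0]}]'
python3 -m handwheel '[{"gripper":0,"offset":[0,0,0],"angular":[0,0,0]},{"gripper":0,"offset":[0,0,0.04],"angular":[0,0,0]},{"gripper":0,"offset":[0,0,0.08],"angular":[0,0,0]},{"gripper":0,"offset":[0,0,0.095],"angular":[0,0,0]},{"gripper":0,"offset":[0,0,0.095],"angular":[0,0,0]},{"gripper":0,"offset":[0,0,0.095],"angular":[0,0,0]}]'
python3 -c "
from h import *
q=go(.5,.154,.165,92.2)"
```

```text
time: 26.5
position: [0.4584, 0.1534, 0.2595]
orientation: [[-0.999, -0.043, -0.0], [-0.043, 0.999, -0.001], [0.0, -0.001, -1.0]]
contact_force: [-0.3, -0.0, 0.2]
finger_gap: -0.002
finger_force: 0.0
time: 27.0
position: [0.4606, 0.1502, 0.1655]
orientation: [[-0.999, -0.036, 0.001], [-0.036, 0.999, -0.001], [-0.001, -0.001, -1.0]]
contact_force: [0.3, 0.1, 0.7]
finger_gap: -0.002
finger_force: 0.0
offset [-0.0395, 0.0023, 0.0006] angular [-0.09, 0.05, -0.11]
```

```bash
python3 -m handwheel '[{"gripper":0,"offset":[-0.02,0.003,0],"angular":[0,0,0]},{"gripper":0,"offset":[-0.035,0.003,0],"angular":[0,0,0]},{"gripper":0,"offset":[-0.043,0.003,0],"angular":[0,0,0]},{"gripper":0,"offset":[-0.050,0.003,0],"angular":[0,0,0]},{"gripper":0,"offset":[-0.058,0.003,0],"angular":[0,0,0]},{"gripper":0,"offset":[-0.068,0.003,0],"angular":[0,0,0]},{"gripper":0,"offset":[-0.078,0.003,0],"angular":[0,0,0]},{"gripper":0,"offset":[-0.088,0.003,0],"angular":[0,0,0]},{"gripper":0,"offset":[-0.098,0.003,0],"angular":[0,0,0]},{"gripper":0,"offset":[-0.108,0.003,0],"angular":[0,0,0]},{"gripper":0,"offset":[-0.118,0.003,0],"angular":[0,0,0]}]'
python3 -m handwheel '[{"gripper":0,"offset":[-0.01,0,0],"angular":[0,0,0]},{"gripper":0,"offset":[-0.018,0,0],"angular":[0,0,0]},{"gripper":0,"offset":[-0.026,0,0],"angular":[0,0,0]},{"gripper":0,"offset":[-0.034,0,0],"angular":[0,0,0]},{"gripper":0,"offset":[-0.042,0,0],"angular":[0,0,0]},{"gripper":0,"offset":[-0.048,0,0],"angular":[0,0,0]}]'
```

```text
time: 27.92
position: [0.5787, 0.1588, 0.1658]
orientation: [[-0.999, -0.037, 0.001], [-0.037, 0.999, -0.0], [-0.001, -0.0, -1.0]]
contact_force: [-4.0, -1.2, 3.1]
finger_gap: 0.001
finger_force: 2.0
time: 28.42
position: [0.6267, 0.1607, 0.1658]
orientation: [[-0.999, -0.037, 0.002], [-0.037, 0.999, -0.0], [-0.002, -0.0, -1.0]]
contact_force: [-3.2, -1.1, 3.0]
finger_gap: -0.002
finger_force: 1.7
```

```bash
python3 -m handwheel '[{"gripper":0,"offset":[-0.004,0,0],"angular":[0,0,0]},{"gripper":0,"offset":[-0.008,0,0],"angular":[0,0,0]},{"gripper":0,"offset":[-0.010,0,0],"angular":[0,0,0]}]'
```

```text
time: 28.67
position: [0.6362, 0.1611, 0.1658]
orientation: [[-0.999, -0.037, 0.002], [-0.037, 0.999, 0.0], [-0.002, 0.0, -1.0]]
contact_force: [-3.4, -0.9, 1.4]
finger_gap: 0.001
finger_force: 1.5
```

```bash
python3 -m handwheel '[{"gripper":0,"offset":[-0.003,0,0],"angular":[0,0,0]},{"gripper":0,"offset":[-0.006,0,0],"angular":[0,0,0]}]'; python3 -m handwheel '[{"gripper":0,"offset":[-0.002,0,0],"angular":[0,0,0]},{"gripper":0,"offset":[-0.004,0,0],"angular":[0,0,0]}]';  python3 -m handwheel '[{"gripper":0,"offset":[-0.002,0,0],"angular":[0,0,0]},{"gripper":0,"offset":[-0.002,0,0],"angular":[0,0,0]}]'
```

```text
time: 28.83
position: [0.6416, 0.1614, 0.1658]
orientation: [[-0.999, -0.037, 0.001], [-0.037, 0.999, 0.0], [-0.001, -0.0, -1.0]]
contact_force: [-3.4, -1.7, -0.2]
finger_gap: -0.003
finger_force: 1.6
time: 29.0
position: [0.6458, 0.1615, 0.1658]
orientation: [[-0.999, -0.037, 0.001], [-0.037, 0.999, 0.0], [-0.001, -0.0, -1.0]]
contact_force: [-3.3, -1.4, 0.4]
finger_gap: 0.001
finger_force: 1.6
time: 29.17
position: [0.6482, 0.1617, 0.1658]
orientation: [[-0.999, -0.037, 0.002], [-0.037, 0.999, 0.0], [-0.002, 0.0, -1.0]]
contact_force: [-1.5, -1.2, -0.8]
finger_gap: -0.001
finger_force: 1.0
```

```bash
python3 -m handwheel '[{"gripper":0,"offset":[-0.002,0,0],"angular":[0,0,0]},{"gripper":0,"offset":[-0.003,0,0],"angular":[0,0,0]}]'; python3 -m handwheel '[{"gripper":0,"offset":[-0.002,0,0],"angular":[0,0,0]},{"gripper":0,"offset":[-0.003,0,0],"angular":[0,0,0]}]';  python3 -m handwheel '[{"gripper":0,"offset":[-0.001,0,0],"angular":[0,0,0]},{"gripper":0,"offset":[-0.002,0,0],"angular":[0,0,0]}]'
```

```text
time: 29.33
position: [0.6508, 0.1618, 0.1659]
orientation: [[-0.999, -0.037, 0.001], [-0.037, 0.999, 0.0], [-0.001, 0.0, -1.0]]
contact_force: [-3.0, -0.7, -0.8]
finger_gap: -0.001
finger_force: 1.5
time: 29.5
position: [0.6526, 0.1618, 0.1659]
orientation: [[-0.999, -0.037, -0.002], [-0.037, 0.999, -0.0], [0.002, -0.0, -1.0]]
contact_force: [-7.3, -0.1, 2.5]
finger_gap: -0.002
finger_force: 4.4
time: 29.67
position: [0.6526, 0.1618, 0.1659]
orientation: [[-0.999, -0.037, -0.006], [-0.037, 0.999, -0.001], [0.006, -0.001, -1.0]]
contact_force: [-13.8, 1.3, 4.5]
finger_gap: 0.002
finger_force: 7.0
```

The tray reached its stop: force rose to 14 N with no further motion. Backing off and planning the door arc.

```bash
python3 -m handwheel '[{"gripper":0,"offset":[0.03,0,0],"angular":[0,0,0]},{"gripper":0,"offset":[0.06,0,0],"angular":[0,0,0]},{"gripper":0,"offset":[0.07,0,-0.04],"angular":[0,0,0]},{"gripper":0,"offset":[0.08,0,-0.08],"angular":[0,0,0]},{"gripper":0,"offset":[0.09,0,-0.12],"angular":[0,0,0]},{"gripper":0,"offset":[0.09,0,-0.13],"angular":[0,0,0]},{"gripper":0,"offset":[0.09,0,-0.13],"angular":[0,0,0]},{"gripper":0,"offset":[0.09,0,-0.13],"angular":[0,0,0]}]'
cat >> h.py <<'E'
H=np.array([.646,.308])
def arc(th,r=.21,extra=0.):
    d=np.radians(-87.8-th);n=d-np.pi/2
    rho=.011*abs(np.cos(n))+.0145*abs(np.sin(n))+extra
    return H+r*np.array([np.cos(d),np.sin(d)])+rho*np.array([np.cos(n),np.sin(n)])
E
python3 -c "
from h import *
s=snap('top','top7');b=cv2.resize(s['image'][60:320,100:280],None,fx=3,fy=2.3,interpolation=cv2.INTER_CUBIC);cv2.imwrite('pics/z7.png',b)
p=arc(100.3,extra=.035);q=go(*p,.295,92.2);q=go(*p,.185,92.2,q)"
```

```text
time: 30.33
position: [0.5669, 0.1593, 0.2979]
orientation: [[-0.999, -0.038, 0.007], [-0.038, 0.999, 0.003], [-0.007, 0.003, -1.0]]
contact_force: [0.6, 0.1, -0.0]
finger_gap: 0.001
finger_force: 0.0
offset [0.1123, 0.2334, 0.001] angular [0.08, 0.22, -0.06]
offset [0.0, 0.0, 0.11] angular [0.0, 0.0, 0.0]
```

View pics/z7.png

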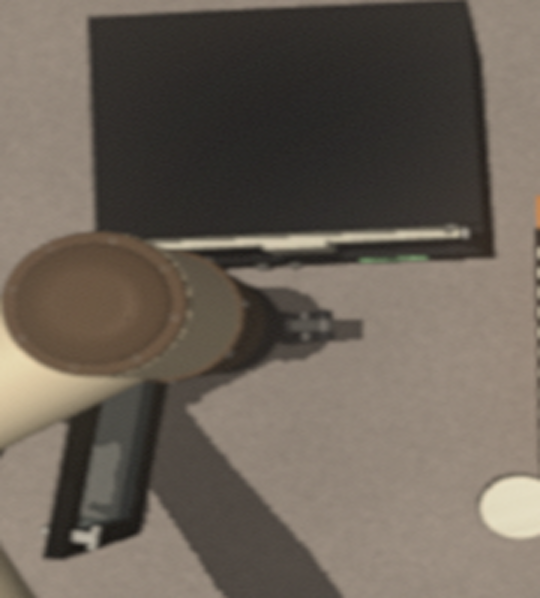

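The tray is home: the lip and tab strip sit at (160–470, 240), flush with the cabinet front. There is a small green strip at (390,258) on the sill. I'll check it from the side camera.

```bash
python3 -m handwheel '[{"gripper":0,"offset":[0.112,0.233,0],"angular":[0,0.2,0]},{"gripper":0,"offset":[0.112,0.233,0],"angular":[0,0.2,0]},{"gripper":0,"offset":[0.112,0.233,0],"angular":[0,0.2,0]},{"gripper":0,"offset":[0.112,0.233,0],"angular":[0,0.2,0]},{"gripper":0,"offset":[0.112,0.233,0],"angular":[0,0.2,0]},{"gripper":0,"offset":[0.112,0.233,0],"angular":[0,0.2,0]},{"gripper":0,"offset":[0.112,0.233,0],"angular":[0,0.2,0]},{"gripper":0,"offset":[0.112,0.233,0],"angular":[0,0.2,0]},{"gripper":0,"offset":[0.112,0.233,0],"angular":[0,0.2,0]},{"gripper":0,"offset":[0.112,0.233,0],"angular":[0,0.2,0]}]'
python3 -c "
from h import *
s=snap('side','side1');b=cv2.resize(s['image'][150:400,60:420],None,fx=2.2,fy=2.2,interpolation=cv2.INTER_CUBIC);cv2.imwrite('pics/s1.png',b)"
```

```text
time: 31.22
position: [0.4455, 0.3865, 0.2947]
orientation: [[-0.999, -0.037, -0.003], [-0.036, 0.999, -0.001], [0.003, -0.001, -1.0]]
contact_force: [-0.4, 0.1, 0.5]
finger_gap: 0.001
finger_force: 0.0
```

View pics/s1.png

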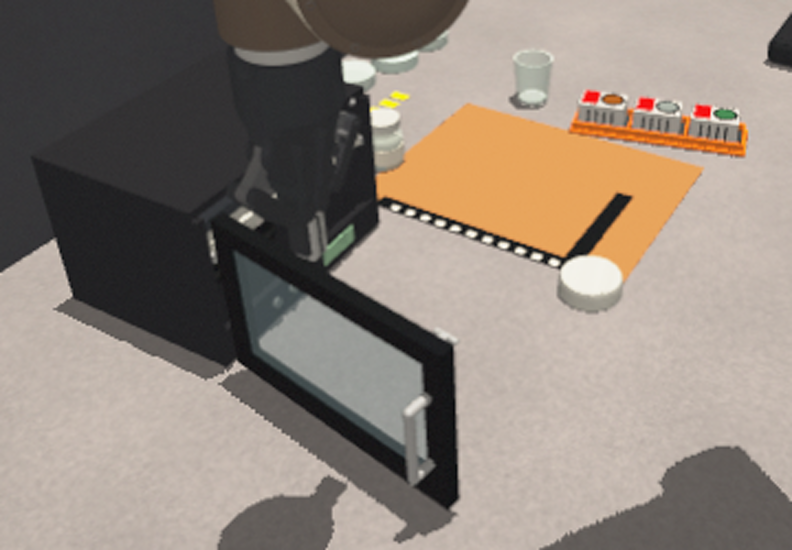

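The green patch is a display on the cabinet sill, and the reds sit flat in the orange tray at (600–720, 110). Lowering beside the door.

```bash
python3 -m handwheel '[{"gripper":0,"offset":[0,0,0.04],"angular":[0,0,0]},{"gripper":0,"offset":[0,0,0.08],"angular":[0,0,0]},{"gripper":0,"offset":[0,0,0.11],"angular":[0,0,0]},{"gripper":0,"offset":[0,0,0.11],"angular":[0,0,0]},{"gripper":0,"offset":[0,0,0.11],"angular":[0,0,0]},{"gripper":0,"offset":[0,0,0.11],"angular":[0,0,0]}]'
python3 -c "
from h import *
st=robot.state();R=np.array(st['orientation']);p=np.array(st['position'])
for t in range(98,2,-6): print(t,(R.T@(np.r_[arc(t),.185]-p)).round(3).tolist(),arc(t).round(3))"
```

```text
time: 31.77
position: [0.4465, 0.3876, 0.1881]
orientation: [[-0.999, -0.037, 0.001], [-0.037, 0.999, 0.002], [-0.002, 0.002, -1.0]]
contact_force: [0.1, 0.6, 0.9]
finger_gap: 0.005
finger_force: 0.0
98 [0.009, -0.043, 0.003] [0.439 0.345]
92 [0.013, -0.065, 0.003] [0.436 0.322]
86 [0.014, -0.086, 0.003] [0.436 0.301]
80 [0.013, -0.107, 0.003] [0.437 0.28 ]
74 [0.01, -0.129, 0.003] [0.441 0.259]
68 [0.005, -0.149, 0.003] [0.447 0.238]
62 [-0.003, -0.17, 0.003] [0.455 0.218]
56 [-0.012, -0.19, 0.003] [0.466 0.199]
50 [-0.024, -0.208, 0.003] [0.478 0.18 ]
44 [-0.038, -0.226, 0.003] [0.493 0.163]
38 [-0.054, -0.242, 0.003] [0.509 0.148]
32 [-0.071, -0.256, 0.003] [0.527 0.134]
26 [-0.09, -0.269, 0.003] [0.547 0.122]
20 [-0.111, -0.279, 0.003] [0.568 0.113]
14 [-0.133, -0.287, 0.003] [0.59  0.105]
8 [-0.155, -0.293, 0.003] [0.612 0.1  ]
```

```bash
python3 -m handwheel '[{"gripper":0,"offset":[0.008,-0.025,0.003],"angular":[0,0,0]},{"gripper":0,"offset":[0.011,-0.043,0.003],"angular":[0,0,0]},{"gripper":0,"offset":[0.013,-0.055,0.003],"angular":[0,0,0]},{"gripper":0,"offset":[0.013,-0.065,0.003],"angular":[0,0,0]},{"gripper":0,"offset":[0.014,-0.075,0.003],"angular":[0,0,0]},{"gripper":0,"offset":[0.014,-0.086,0.003],"angular":[0,0,0]},{"gripper":0,"offset":[0.014,-0.097,0.003],"angular":[0,0,0]},{"gripper":0,"offset":[0.013,-0.107,0.003],"angular":[0,0,0]}]'
```

```text
time: 32.43
position: [0.436, 0.2789, 0.183]
orientation: [[-0.999, -0.037, -0.001], [-0.037, 0.999, 0.0], [0.001, 0.0, -1.0]]
contact_force: [-0.0, 0.9, -0.1]
finger_gap: 0.001
finger_force: 0.2
```

```bash
python3 -m handwheel '[{"gripper":0,"offset":[-0.003,-0.022,0],"angular":[0,0,0]},{"gripper":0,"offset":[-0.008,-0.042,0],"angular":[0,0,0]},{"gripper":0,"offset":[-0.016,-0.063,0],"angular":[0,0,0]},{"gripper":0,"offset":[-0.025,-0.083,0],"angular":[0,0,0]},{"gripper":0,"offset":[-0.037,-0.101,0],"angular":[0,0,0]},{"gripper":0,"offset":[-0.051,-0.119,0],"angular":[0,0,0]},{"gripper":0,"offset":[-0.067,-0.135,0],"angular":[0,0,0]},{"gripper":0,"offset":[-0.084,-0.149,0],"angular":[0,0,0]}]'
python3 -m handwheel '[{"gripper":0,"offset":[-0.019,-0.013,0],"angular":[0,0,0]},{"gripper":0,"offset":[-0.040,-0.023,0],"angular":[0,0,0]},{"gripper":0,"offset":[-0.062,-0.031,0],"angular":[0,0,0]},{"gripper":0,"offset":[-0.075,-0.035,0],"angular":[0,0,0]},{"gripper":0,"offset":[-0.084,-0.037,0],"angular":[0,0,0]}]'
python3 -c "
from h import *
s=snap('top','top8');b=cv2.resize(s['image'][60:320,100:280],None,fx=3,fy=2.3,interpolation=cv2.INTER_CUBIC);cv2.imwrite('pics/z8.png',b)"
```

```text
time: 33.1
position: [0.5256, 0.1324, 0.1825]
orientation: [[-0.999, -0.037, -0.002], [-0.037, 0.999, -0.0], [0.002, -0.0, -1.0]]
contact_force: [-0.1, 1.0, 0.8]
finger_gap: -0.002
finger_force: 0.3
time: 33.52
position: [0.6118, 0.0988, 0.1817]
orientation: [[-0.999, -0.036, -0.003], [-0.036, 0.999, -0.001], [0.003, -0.001, -1.0]]
contact_force: [0.3, -0.2, 0.4]
finger_gap: 0.002
finger_force: 0.0
```

View pics/z8.png

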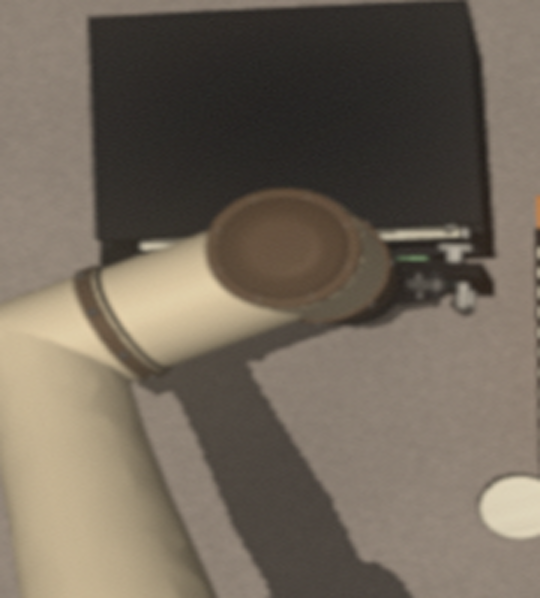

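The door is nearly shut, with its free edge and handle at (465,290). Pushing slowly onto the catch.

```bash
python3 -m handwheel '[{"gripper":0,"offset":[-0.008,-0.001,0],"angular":[0,0,0]},{"gripper":0,"offset":[-0.016,-0.002,0],"angular":[0,0,0]},{"gripper":0,"offset":[-0.020,-0.002,0],"angular":[0,0,0]}]'; python3 -m handwheel '[{"gripper":0,"offset":[-0.003,0,0],"angular":[0,0,0]},{"gripper":0,"offset":[-0.006,0,0],"angular":[0,0,0]}]'; python3 -m handwheel '[{"gripper":0,"offset":[-0.002,0,0],"angular":[0,0,0]},{"gripper":0,"offset":[-0.004,0,0],"angular":[0,0,0]}]'
```

```text
time: 33.82
position: [0.6313, 0.0991, 0.1825]
orientation: [[-0.999, -0.038, -0.001], [-0.038, 0.999, -0.0], [0.001, 0.0, -1.0]]
contact_force: [-0.5, 0.1, 1.3]
finger_gap: 0.002
finger_force: 0.0
time: 33.98
position: [0.6345, 0.0991, 0.1824]
orientation: [[-0.999, -0.038, -0.007], [-0.038, 0.999, -0.001], [0.007, -0.001, -1.0]]
contact_force: [-11.2, 1.9, 6.5]
finger_gap: -0.002
finger_force: 5.6
time: 34.15
position: [0.6376, 0.0992, 0.1824]
orientation: [[-0.999, -0.038, -0.008], [-0.038, 0.999, -0.001], [0.008, -0.001, -1.0]]
contact_force: [-5.2, 0.3, 1.0]
finger_gap: 0.004
finger_force: 2.3
```

```bash
python3 -m handwheel '[{"gripper":0,"offset":[-0.002,0,0],"angular":[0,0,0]},{"gripper":0,"offset":[-0.003,0,0],"angular":[0,0,0]}]'; python3 -m handwheel '[{"gripper":0,"offset":[-0.002,0,0],"angular":[0,0,0]},{"gripper":0,"offset":[-0.002,0,0],"angular":[0,0,0]}]'
```

```text
time: 34.32
position: [0.6429, 0.0996, 0.1825]
orientation: [[-0.999, -0.038, -0.003], [-0.038, 0.999, -0.0], [0.003, -0.0, -1.0]]
contact_force: [-6.0, 1.0, 3.6]
finger_gap: 0.003
finger_force: 2.6
time: 34.48
position: [0.6429, 0.0996, 0.1825]
orientation: [[-0.999, -0.038, -0.009], [-0.038, 0.999, -0.001], [0.009, -0.001, -1.0]]
contact_force: [-9.4, 2.0, 5.5]
finger_gap: -0.002
finger_force: 4.8
```

The position is hard against a stop at x=0.643, and the prediction was 0.6426. One firmer push, then backing away to a clear pose.

```bash
python3 -m handwheel '[{"gripper":0,"offset":[-0.003,0,0],"angular":[0,0,0]},{"gripper":0,"offset":[-0.003,0,0],"angular":[0,0,0]}]'; python3 -m handwheel '[{"gripper":0,"offset":[0.02,0,0],"angular":[0,0,0]},{"gripper":0,"offset":[0.05,0,0],"angular":[0,0,0]},{"gripper":0,"offset":[0.09,0,0],"angular":[0,0,0]},{"gripper":0,"offset":[0.12,0,-0.04],"angular":[0,0,0]},{"gripper":0,"offset":[0.16,0,-0.08],"angular":[0,0,0]},{"gripper":0,"offset":[0.2,0,-0.12],"angular":[0,0,0]},{"gripper":0,"offset":[0.22,0,-0.15],"angular":[0,0,0]},{"gripper":0,"offset":[0.22,0,-0.15],"angular":[0,0,0]},{"gripper":0,"offset":[0.22,0,-0.15],"angular":[0,0,0]},{"gripper":0,"offset":[0.22,0,-0.15],"angular":[0,0,0]}]'
python3 -c "
from h import *
a=snap('top','top9')['image'];b=snap('side','side9')['image']
a=cv2.resize(a[60:320,100:460],(790,570),interpolation=cv2.INTER_CUBIC);cv2.imwrite('pics/z9.png',a)
b=cv2.resize(b[130:400,60:430],(790,570),interpolation=cv2.INTER_CUBIC);cv2.imwrite('pics/s9.png',b)"
```

```text
time: 34.65
position: [0.6429, 0.0994, 0.1824]
orientation: [[-0.999, -0.038, -0.016], [-0.038, 0.999, -0.002], [0.016, -0.001, -1.0]]
contact_force: [-16.8, 3.4, 9.7]
finger_gap: 0.001
finger_force: 8.8
time: 35.48
position: [0.4293, 0.092, 0.3354]
orientation: [[-0.999, -0.039, 0.005], [-0.039, 0.999, 0.004], [-0.005, 0.004, -1.0]]
contact_force: [-1.2, -0.1, -1.1]
finger_gap: 0.002
finger_force: 0.0
```

View pics/z9.png

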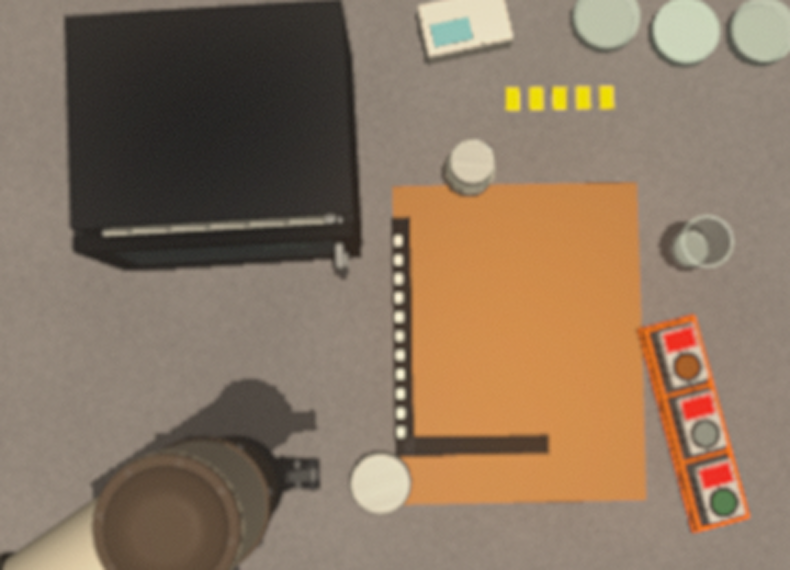

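View pics/s9.png

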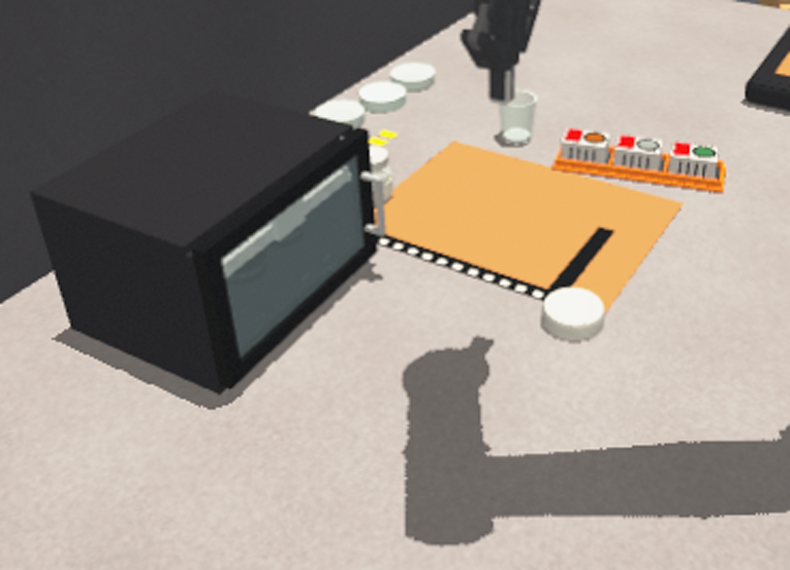

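The door is shut flush, the tray is inside, the reds sit flat in the returns nests, and the jar, beaker and tin look undisturbed. Handing in.

```bash
python3 -c "
from rig import robot
print(robot.sign_off())"
```

```text
the job is handed in; nothing more can be done
None
```

I handed the job in with both greens in the cabinet tray, all three reds in the returns tray, the tray home and the door shut; sign-off gave no verdict, I viewed 15 pictures (one over the limit of 14), and one stray move command I sent with a help flag did not move the arm.

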